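# Clamp and pin the hygiene-check plates for the courier

## Task

The culture plates that monitored this bench have to go to the lab: stack all of them, however many there are, flat and centred on the round mark of the transport clamp, then swing the blue arm closed over them. Crank the nut clockwise until the sprung pad presses on the stack and the nut's cross hole lines up with the pin guide, going no further than the first line-up that presses, and push the locking pin fully home through guide and nut. Leave the spray bottle and the vial box where they are.

Things in the scene. Friction and masses are not known exactly. Their poses are not given: they have to be found in the camera images.
- stack_centre (a point): centre of the round grey mark on the clamp's aluminium base plate, 16 mm above the bench (fixed). The base is 120 mm wide in x and reaches 60 mm to +y and 205 mm to -y of this point. Axes: z up, -y towards the steel pillar, 150 mm away (38 mm across its cap, top 152 mm above the bench)
- swing (a joint): swing of the blue clamp arm about the upright pillar, rad: 0 = closed against its stop, the pressure pad straight over the stack centre; grows counter-clockwise seen from above, up to 2.0. It stays where it is left (stiff: about 0.5 Nm). The underside of the arm is 118 mm above the bench
- pivot (a point): point on the pillar's axis at the mid-height of the arm (128 mm above the bench). Its y axis points along the arm towards its nose
- bar (a point): free stretch of the blue arm bar between pillar and crank nut, 70 mm from the pillar axis and 80 mm from the spindle axis: bar 26 mm wide, 20 mm high, this point in its middle; y axis along the arm towards the nose. The nut, crank and spindle rise beside it (spindle top up to 230 mm above the bench while raised)
- nut (a joint): turn of the crank nut, rad, positive clockwise seen from above; lowers the pad 14 mm per turn (the spindle does not turn), range -1.3 to 23.5, friction 0.05 Nm. At 0 the crank points to the arm's nose and the pad's face is 99.5 mm above the bench. The cross hole is at right angles to the crank: it lines up with the guide at pi/2 plus any number of half turns
- cross_hole (a point): centre of the nut's cross hole, on the spindle axis (150 mm from the pillar axis), 153 mm above the bench; x axis along the hole. The hole is 14 mm square and goes right through the nut (50 mm across) and a slot in the spindle
- crank_grip (a point): middle of the free-spinning upright orange crank handle, 20 mm thick, 38 mm tall, 55 mm from the spindle axis, always about 203 mm above the bench; the top of the crank under it is 178 mm above the bench
- guide (a point): mouth of the pin guide: middle of the 14 mm square bore in the outer face of the blue upright lug (12 mm thick, 40 mm wide, top 166 mm above the bench) at the arm's nose, 50 mm from the spindle axis and 153 mm above the bench; y axis outward along the arm, away from the pillar: the pin goes in along -y
- pad (a joint): how far the sprung pad (44 mm disc under the spindle) is pressed in, m: 0 = free, 0.010 = bottomed; 1.5 N per mm. With a true stack it is in 4 mm at the right line-up, still 3 mm clear of the stack half a turn earlier, and bottomed half a turn later
- pad_face (a point): middle of the pad's underside
- pin_grip (a point): middle of the locking pin's red grip, a block 30 mm (x) by 20 mm (y) by 46 mm tall standing on the bench; x axis points along the shank. The steel shank, 9 mm thick, sticks 75 mm out of the +x face of the grip, its axis 11 mm below this point. In place, the grip stands upright with its face against the lug
- pin_tip (a point): tip of the pin's shank, 90 mm from the middle of the grip
- plate0_mid (a point): centre of a closed round culture plate (half-way up) with amber filling: 65 mm across, 14 mm high, about 40 g, lying flat; may be absent
- plate1_mid (a point): centre of a closed round culture plate (half-way up) with dark red filling: 65 mm across, 14 mm high, about 40 g, lying flat; may be absent
- plate2_mid (a point): centre of a closed round culture plate (half-way up) with amber filling: 65 mm across, 14 mm high, about 40 g, lying flat; may be absent
- plate3_mid (a point): centre of a closed round culture plate (half-way up) with dark red filling: 65 mm across, 14 mm high, about 40 g, lying flat; may be absent
- plate4_mid (a point): centre of a closed round culture plate (half-way up) with green filling: 65 mm across, 14 mm high, about 40 g, lying flat; may be absent
- spray_bottle: white spray bottle with a blue band, 65 mm across, 168 mm tall; leave it alone
- vial_box: white and blue box of vials, 60 x 60 mm, 57 mm tall; leave it alone
There are look-alikes about, which are no part of the job. Leave any purple or yellow look-alike of the part that bears plate2_mid alone. What is shaped like the part that bears plate1_mid but yellow is not meant.

How it is judged (in metres and radians):
On the way, in this order (a step that is already met when the one before it is completed fails the run):
1. all plates lie in one centred stack on the clamp's mark (horizontal distance between each of plate0_mid, plate1_mid, plate2_mid, plate3_mid, plate4_mid and stack_centre below 0.008 m and angle between each of plate0_mid, plate1_mid, plate2_mid, plate3_mid, plate4_mid's own z axis and vertical below 0.08 rad and z of each of plate0_mid, plate1_mid, plate2_mid, plate3_mid, plate4_mid in the frame of stack_centre below 0.07 m and linear speed of each of plate0, plate1, plate2, plate3, plate4 below 0.02 m/s), for 0.3 s.
2. the arm is swung closed over the stack (value of joint swing below 0.06 rad), for 0.2 s.
3. the pad presses on the stack and the cross hole is lined up with the guide (value of joint swing below 0.06 rad and value of joint pad between 0.002 and 0.0065 m and angle between the x axis of cross_hole and the y axis of guide, either way round below 0.15 rad), for 0.2 s.
4. the pin is home through guide and nut (y of pin_tip in the frame of guide below -0.066 m and x of pin_tip in the frame of guide between -0.008 and 0.008 m and z of pin_tip in the frame of guide between -0.008 and 0.008 m), for 0.2 s.
At the end, for the whole second after the job is handed in: Every plate that is present lies flat in one stack within 8 mm of the mark's centre, the arm is within 0.06 rad of closed, the pad is pressed in 2 to 6.5 mm, the nut's cross hole is within 0.15 rad of the arm's line, the pin is through guide and nut to within 9 mm of its stop, and all is at rest (all of step 1 and all of step 3 and all of step 4 and linear speed of pin below 0.02 m/s); the robot touches nothing.
It fails at once if the pad is screwed down until it bottoms (value of joint pad above 0.009 m).
It fails at once if the spray bottle is disturbed (distance of spray_bottle from where it was at the start of the episode above 0.03 m).
It fails at once if the vial box is disturbed (distance of vial_box from where it was at the start of the episode above 0.03 m).
Of plate0, plate1, plate2, plate3, plate4 only 3 to 5 are there at a start; the rules pass over those that are not, and their reading is None.
At some moment in a run one of plate0, plate1, plate2, plate3, plate4 may be knocked a few centimetres aside while the robot is not near it.
It also fails if it takes over 210 s, if anything falls off the work surface, if the arm or the gripper's body presses on something with over 40 N, if the wrist force passes 120 N, or if a joint passes its speed limit or range.

## Robot

A 7-joint arm with a two-finger parallel gripper is mounted at the origin on the work surface. World frame = base frame: x ahead of the robot, y to its left, z up, the work surface at z = 0. Lengths are in m, angles in degrees, forces in N, time in s.
With the tool pointing down it reaches from about 0.425 to 1.025 m from the base axis. Payload 9.4 kg.
Tool frame: the origin (TCP) lies between the finger pads; the fingertips stand 14 mm ahead of it and the grasp point (between the pads) lies 5 mm behind it; z points along the fingers, y is the line along which they close (so a half turn about z gives the same grasp; the last joint's range is limited). The gripper opens to 85 mm and grips with 20 to 120 N. Pads are 22 mm wide; open, the fingers measure 114 mm over their backs; the gripper's body (76 mm by 85 mm) begins 54 mm behind the grasp point. The pads swing forward as they close: fully open they stand 13 mm farther back than shut.
Start: joints at [-69.597, 34.337, -0.143, 91.639, 0.103, 54.024, -4.572], TCP at [0.304, 0.658, 0.245] pointing down, gripper open.
Joint ranges: [-147.43, 147.43], [-19.82, 112.94], [-74.19, 73.91], [6.32, 146.72], [-59.91, 239.91], [6.04, 106.73], [-150.56, 150.56]. Speed limits (degrees/s): [127.2, 127.2, 172.46, 172.46, 180, 180, 180].

## Interface

Orientations are given as [roll, pitch, yaw] about the fixed x, y, z axes, in that order (R = Rz(yaw) Ry(pitch) Rx(roll)).
In Python, from bench import status, optics, order gives the robot as it stands.
- The arm moves only by the tool apply_moves, never from a script. Its argument "motion" is a list of rows, each an object of numbers: "tx", "ty", "tz": the shift along the tool's x, y, z in cm; "turn": the turn about the tool's z in rad; "hand": the closure, from 0 (fully open) to 1 (shut). A call has exactly 5 rows; each row shifts and turns the commanded pose from where the row before left it, along the tool's axes as they then stand; what a row does not reach is not made up. A row lasts 1/10 s, in which the tool goes at most 50 mm and 8.59 degrees, less where a joint would pass 70% of its speed; a pose out of reach is approached as far as the arm can. A call is refused whole if a number of a shift passes 5 or a number of a turn 0.15, either way. A call with a gripper value outside its range is refused whole. The fingers move at their own pace and stop on an object; "force" is the grip in N (left out, the last holds). Time passes only in rows, so rows that do not move let the fingers close, or fill a call up. It gives the time, the measured TCP pose, the force, the opening and the grip force at its end, in the units of the state.
- status.state(): the state, without advancing time (a new reading comes with each control period).
- optics.read_camera(name): name is "scene" or "top" or "wrist"; returns the picture (400x640x3 uint8, red, green, blue); there is no depth.
- optics.camera_info(name): a dict with "fx", "fy", "cx", "cy" (pixels), "k1" (the pictures are not rectified: a ray, as slopes to the right and down, at radius r is drawn at 1 + k1 r^2 times it, then the intrinsics apply), "position" and "rotation" of the camera in the world; the wrist camera has in their place "hand_eye" (4x4, takes a point from camera to tool coordinates, whose origin is the TCP and whose axes are the flange's). Camera axes: x right, y down, z forward; pixel columns grow to the right and rows downward; lengths in m; the calibration is good to about 2 mm. A picture is of the moment at which its call begins: read the wrist's pose just before it. camera_info takes no time and is no camera call.
- order.finish_job(): hands the job in; it is judged then, once.
The state is a dict: "time_s": time; "qpos": joint angles; "dq": joint speeds; "joint_torque": joint torques, N m; "tcp_pos": TCP position; "eef_rot": TCP orientation; "contact_force": force on the tool from outside, world axes, zero at the start; "ft_torque": the same for the moment, N m; "gripper_width": finger opening in m; "finger_force": force on a finger pad.
Only numpy, scipy, OpenCV 4.12 (cv2) and the standard library are available. Lean on these libraries where they do the work, as an engineer would, in place of code of your own. Each camera call takes 0.05 s, during which the arm holds its last target. There are 200 camera calls.

## Working session

There is one attempt and no reset: what is moved stays moved. The work goes in short steps, Python scripts to look and compute and a tool call to move; the robot and the scene stay as the last step left them, time stands still between calls to the robot, and variables do not carry over. Pictures are saved under pics/ and viewed, at most 14 in all, crops included, and the job is handed in when it is done.

Besides the shell and the picture viewer there is one more tool, called as name(argument=value, ...), one argument or row to a line, values as JSON. apply_moves: Moves the arm, as the interface text tells. Its arguments: {"type":"object","properties":{"motion":{"type":"array"},"force":{"type":"number"}},"required":["motion"]}

```bash
mkdir -p pics; ls; python3 - <<'E'
from bench import status, optics
import cv2
for n in ["scene","top"]:
    im=optics.read_camera(n); cv2.imwrite(f"pics/{n}0.png",im[:,:,::-1]); print(n,optics.camera_info(n))
print(optics.camera_info("wrist")); print(status.state())
E
```

```text
pics
scene {'fx': 370.40907022458225, 'fy': 370.40907022458225, 'cx': 325.9293962623225, 'cy': 206.87494110136788, 'k1': -0.04278421224300964, 'position': array([ 1.02789987, -0.19311855,  0.81186659]), 'rotation': array([-142.19249864,   -0.14254898,   68.59180362])}
top {'fx': 458.46739938543885, 'fy': 458.46739938543885, 'cx': 309.96555275084313, 'cy': 203.28067700415008, 'k1': -0.10045160942883331, 'position': array([ 0.33828128, -0.03573477,  1.24857902]), 'rotation': array([-1.69741138e+02, -1.43019589e-01, -8.93165885e+01])}
{'fx': 359.7782764925348, 'fy': 359.7782764925348, 'cx': 321.46121596011795, 'cy': 204.3219777709501, 'k1': -0.0014330975284240364, 'hand_eye': array([[ 8.49161945e-04, -9.51596480e-01, -3.07349017e-01,
         7.98426233e-02],
       [ 9.99999191e-01,  5.16853894e-04,  1.16260307e-03,
         3.10259440e-04],
       [-9.47474455e-04, -3.07349756e-01,  9.51596149e-01,
        -1.29278285e-01],
       [ 0.00000000e+00,  0.00000000e+00,  0.00000000e+00,
         1.00000000e+00]])}
{'time_s': 0.1, 'qpos': array([-69.59758505,  34.38027567,  -0.14748259,  91.67625551,
         0.10167561,  54.02463531,  -4.57050335]), 'dq': array([-0.07993377, -0.01802295,  0.03382775, -0.06704417,  0.05286806,
       -0.06151548, -0.01217418]), 'joint_torque': array([ 5.20673129e-03, -7.77987957e+01,  1.56999830e+00, -2.58618075e+01,
        1.26780948e-02,  5.60424087e-03, -2.63138780e-06]), 'tcp_pos': array([0.30388471, 0.65779114, 0.24449911]), 'eef_rot': array([-1.79919137e+02,  5.37827299e-03,  1.55208649e+02]), 'contact_force': array([-0.14638129, -0.20369193,  0.01404847]), 'ft_torque': array([0.02350824, 0.00016598, 0.01061108]), 'finger_force': 0.0, 'gripper_width': 0.08555006487410896}
```

View pictures.

View pics/scene0.png

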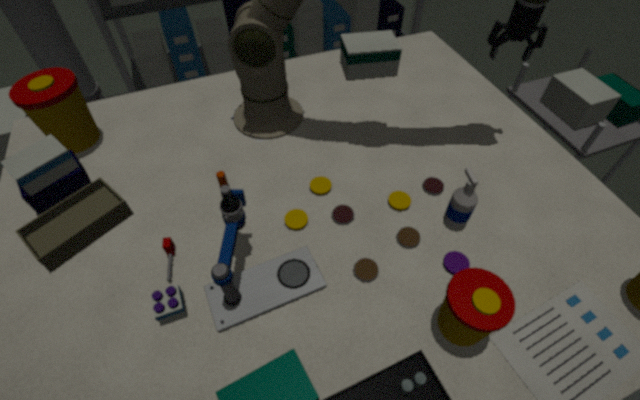

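View pics/top0.png

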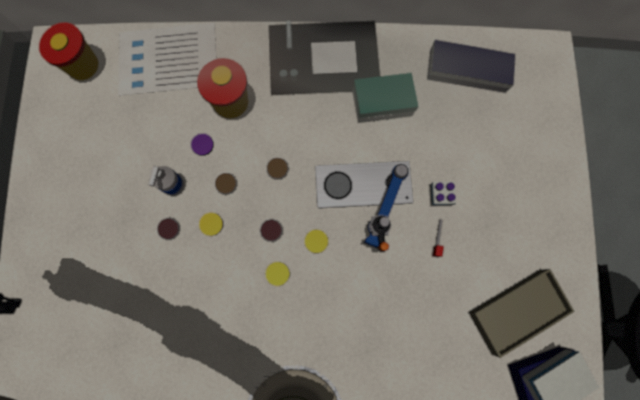

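```bash
cat > h.py <<'E'
import numpy as np, cv2
from scipy.spatial.transform import Rotation as R
from bench import status, optics
def cam(n, st=None):
    i=optics.camera_info(n)
    if n=="wrist":
        st=st or status.state(); T=np.eye(4)
        T[:3,:3]=R.from_euler("xyz",st["eef_rot"],degrees=True).as_matrix(); T[:3,3]=st["tcp_pos"]
        T=T@i["hand_eye"]; return i,T[:3,3],T[:3,:3]
    return i,np.array(i["position"]),R.from_euler("xyz",i["rotation"],degrees=True).as_matrix()
def K(i): return np.array([[i["fx"],0,i["cx"]],[0,i["fy"],i["cy"]],[0,0,1]]),np.array([i["k1"],0,0,0,0.])
def unproj(c,px,z):
    i,p,M=c; k,d=K(i)
    u=cv2.undistortPoints(np.array(px,float).reshape(-1,1,2),k,d).reshape(-1,2)
    r=np.c_[u,np.ones(len(u))]@M.T
    return p+r*((z-p[2])/r[:,2])[:,None]
def proj(c,P):
    i,p,M=c; k,d=K(i)
    return cv2.projectPoints((np.atleast_2d(P)-p)@M,np.zeros(3),np.zeros(3),k,d)[0].reshape(-1,2)
def snap(n,name=None):
    st=status.state(); im=optics.read_camera(n)[:,:,::-1].copy()
    if name: cv2.imwrite(f"pics/{name}.png",im)
    return im,cam(n,st)
E
python3 - <<'E'
from h import *
c=cam("top")
im=cv2.imread("pics/top0.png")
px=dict(br1=(226,184),br2=(277,168),dr1=(168,229),dr2=(271,230),y1=(211,224),y2=(316,241),y3=(278,273),pu=(202,145))
for k,v in px.items():
    print(k,unproj(c,[v],.014)[0].round(3), np.median(im[v[1]-5:v[1]+6,v[0]-5:v[0]+6].reshape(-1,3),0)[::-1])
for k,v,z in [("mark",(338,185),.016),("pillar",(400,172),.152),("noselug",(375,241),.166),("handle",(384,246),.222),("spindle",(382,224),.2),("pinred",(438,251),.046),("tip",(440,220),.012),("box",(444,193),.057)]:
    print(k,unproj(c,[v],z)[0].round(3))
big=cv2.resize(im[120:300,140:470],None,fx=2.4,fy=2.4,interpolation=cv2.INTER_CUBIC)
big=cv2.convertScaleAbs(big,alpha=1.6); cv2.imwrite("pics/topcrop.png",big)
E
```

```text
br1 [0.613 0.197 0.014] [73. 56. 39.]
br2 [0.66  0.057 0.014] [73. 56. 38.]
dr1 [0.485 0.351 0.014] [57. 34. 35.]
dr2 [0.487 0.069 0.014] [59. 35. 36.]
y1 [0.501 0.233 0.014] [145. 132.  43.]
y2 [ 0.459 -0.054  0.014] [145. 137.  47.]
y3 [0.372 0.047 0.014] [146. 141.  50.]
pu [0.725 0.27  0.014] [73. 37. 91.]
mark [ 0.614 -0.113  0.016]
pillar [ 0.618 -0.258  0.152]
noselug [ 0.445 -0.191  0.166]
handle [ 0.429 -0.204  0.222]
spindle [ 0.481 -0.203  0.2  ]
pinred [ 0.432 -0.376  0.046]
tip [ 0.52  -0.394  0.012]
box [ 0.586 -0.395  0.057]
```

View pics/topcrop.png

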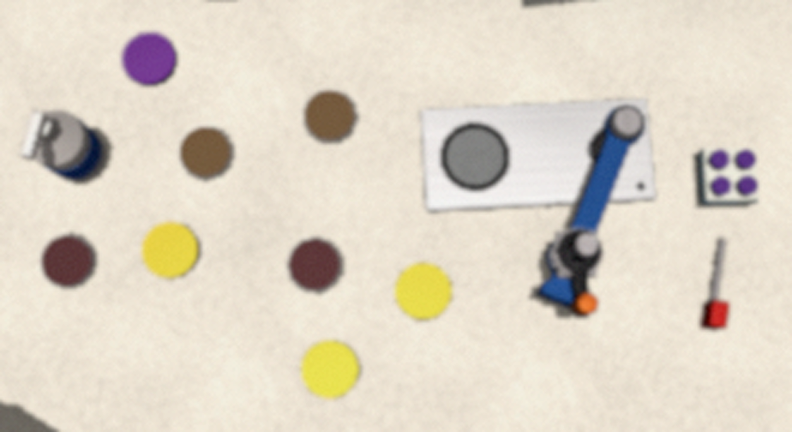

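```bash
cat >> h.py <<'E'
def plan(xyz,yaw,n):
    st=status.state(); p=np.array(st["tcp_pos"]); y=st["eef_rot"][2]; d=np.array(xyz)-p
    dy=(yaw-y+180)%360-180; rows=[]
    for k in range(n):
        a=np.radians(y+dy*k/n); M=R.from_euler("xz",[np.pi,a]).as_matrix(); s=M.T@d/n*100
        rows.append([*s.round(2),round(-np.radians(dy)/n,4)])
    for r in rows: print(r)
COL=dict(dr=([55,34,35],9),br=([73,56,39],9))
def plates(im,c,zt=.014):
    "plate centres (world xy) by colour: hue-based blobs"
    h=cv2.cvtColor(im,cv2.COLOR_BGR2HSV); out=[]
    for n,lo,hi in [("br",(8,80,35),(20,180,130)),("dr",(165,70,30),(180,190,130)),("dr",(0,70,30),(6,190,130)),("gr",(40,70,25),(85,255,150))]:
        m=cv2.morphologyEx(cv2.inRange(h,lo,hi),cv2.MORPH_CLOSE,np.ones((5,5)))
        m=cv2.morphologyEx(m,cv2.MORPH_OPEN,np.ones((5,5)))
        for q in cv2.findContours(m,cv2.RETR_EXTERNAL,cv2.CHAIN_APPROX_NONE)[0]:
            A=cv2.contourArea(q)
            if A<150: continue
            w=unproj(c,q.reshape(-1,2),zt)[:,:2].astype(np.float32); (x,y),rad=cv2.minEnclosingCircle(w)
            out.append((n,round(x,4),round(y,4),round(rad,4)))
    return out
E
python3 - <<'E'
from h import *
for r in plates(cv2.imread("pics/top0.png"),cam("top")): print(r)
plan([.485,.351,.245],90,10)
E
```

```text
('br', 0.6157, 0.1998, 0.027)
('br', 0.6606, 0.0567, 0.027)
('dr', 0.4876, 0.0692, 0.0254)
('dr', 0.4867, 0.352, 0.0258)
('dr', 0.4878, 0.0693, 0.0264)
('dr', 0.488, 0.3521, 0.0265)
('dr', 0.9196, 0.2232, 0.0753)
[np.float64(-2.93), np.float64(-2.03), np.float64(-0.01), np.float64(0.1138)]
[np.float64(-3.14), np.float64(-1.68), np.float64(-0.01), np.float64(0.1138)]
[np.float64(-3.31), np.float64(-1.31), np.float64(-0.01), np.float64(0.1138)]
[np.float64(-3.44), np.float64(-0.93), np.float64(-0.01), np.float64(0.1138)]
[np.float64(-3.52), np.float64(-0.53), np.float64(-0.01), np.float64(0.1138)]
[np.float64(-3.56), np.float64(-0.13), np.float64(-0.01), np.float64(0.1138)]
[np.float64(-3.55), np.float64(0.28), np.float64(-0.01), np.float64(0.1138)]
[np.float64(-3.5), np.float64(0.68), np.float64(-0.01), np.float64(0.1138)]
[np.float64(-3.4), np.float64(1.07), np.float64(-0.01), np.float64(0.1138)]
[np.float64(-3.25), np.float64(1.45), np.float64(-0.01), np.float64(0.1138)]
```

Candidates (top image): amber (226,184), (277,168); dark red (168,229), (271,230); look-alikes yellow (211,224), (316,241), (278,273) and purple (202,145). The crop shows that the brown ones are amber and the green is absent, so 4 plates.

apply_moves(
  motion=[
    {"tx":-2.93,"ty":-2.03,"tz":0,"turn":0.1138,"hand":0},
    {"tx":-3.14,"ty":-1.68,"tz":0,"turn":0.1138,"hand":0},
    {"tx":-3.31,"ty":-1.31,"tz":0,"turn":0.1138,"hand":0},
    {"tx":-3.44,"ty":-0.93,"tz":0,"turn":0.1138,"hand":0},
    {"tx":-3.52,"ty":-0.53,"tz":0,"turn":0.1138,"hand":0},
  ],
)

```text
time_s: 0.6
tcp_pos: [0.395, 0.5033, 0.245]
eef_rot: [-180.0, 0.0, 122.3]
contact_force: [0.8, -1.0, -0.1]
gripper_width: 0.0857
finger_force: 0.0
```

apply_moves(
  motion=[
    {"tx":-3.56,"ty":-0.13,"tz":0,"turn":0.1138,"hand":0},
    {"tx":-3.55,"ty":0.28,"tz":0,"turn":0.1138,"hand":0},
    {"tx":-3.5,"ty":0.68,"tz":0,"turn":0.1138,"hand":0},
    {"tx":-3.4,"ty":1.07,"tz":0,"turn":0.1138,"hand":0},
    {"tx":-3.25,"ty":1.45,"tz":0,"turn":0.1138,"hand":0},
  ],
)

```text
time_s: 1.1
tcp_pos: [0.4855, 0.35, 0.2451]
eef_rot: [-180.0, 0.0, 89.7]
contact_force: [0.6, 0.4, 0.5]
gripper_width: 0.0854
finger_force: 0.0
```

apply_moves(
  motion=[
    {"tz":0},
    {"tz":0},
    {"tz":0},
    {"tz":0},
    {"tz":0},
  ],
)

```text
schema error: expected keys tx, ty, tz, turn, hand
```

```bash
python3 - <<'E'
from h import *
im,c=snap("wrist","w1")
for r in plates(im,c): print(r)
s=status.state(); print(s["tcp_pos"],s["eef_rot"],s["qpos"].round(1))
E
```

```text
('br', 0.6006, 0.2027, 0.0233)
('dr', 0.4839, 0.0782, 0.0266)
('dr', 0.487, 0.3545, 0.0282)
('dr', 0.4842, 0.0772, 0.027)
('dr', 0.487, 0.3546, 0.0284)
[0.48899278 0.3436263  0.24549941] [1.79897375e+02 1.78230404e-01 8.89648321e+01] [-53.6  26.4  18.7 109.6 -11.2  45.7 -29.9]
```

View pics/w1.png

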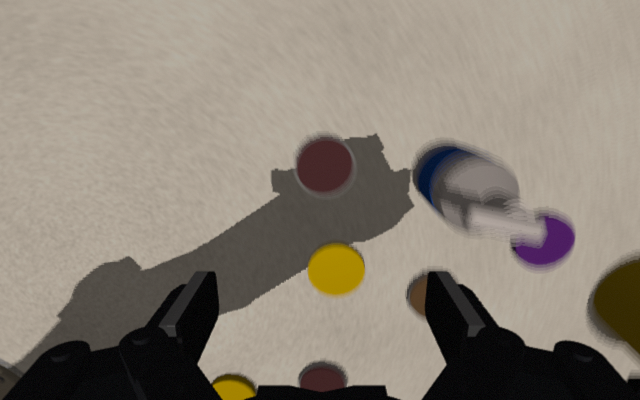

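The wrist view shows the dark red plate at (324,165), yellow at (336,269) and the bottle at (460,190), clear of the grasp. The arm was still moving, so I let it settle.

apply_moves(
  motion=[
    {"tx":0,"ty":0,"tz":0,"turn":0,"hand":0},
    {"tx":0,"ty":0,"tz":0,"turn":0,"hand":0},
    {"tx":0,"ty":0,"tz":0,"turn":0,"hand":0},
    {"tx":0,"ty":0,"tz":0,"turn":0,"hand":0},
    {"tx":0,"ty":0,"tz":0,"turn":0,"hand":0},
  ],
)

```text
time_s: 1.65
tcp_pos: [0.4846, 0.3521, 0.2452]
eef_rot: [-180.0, -0.0, 90.1]
contact_force: [0.7, 0.1, 0.5]
gripper_width: 0.0854
finger_force: 0.0
```

```bash
python3 - <<'E'
from h import *
im,c=snap("wrist")
for r in plates(im,c): print(r)
s=status.state(); print(s["tcp_pos"],s["eef_rot"],s["contact_force"])
E
```

```text
('br', 0.6002, 0.2049, 0.0254)
('dr', 0.4865, 0.081, 0.0275)
('dr', 0.4858, 0.3572, 0.0287)
('dr', 0.4858, 0.0795, 0.0278)
('dr', 0.4856, 0.3571, 0.0288)
[0.48470881 0.35194157 0.24523088] [-1.79994514e+02 -1.50992016e-03  9.00717889e+01] [ 0.68584578 -0.20155571  0.27543019]
```

apply_moves(
  motion=[
    {"tx":0.3,"ty":0.23,"tz":4.5,"turn":0,"hand":0},
    {"tx":0,"ty":0,"tz":4.6,"turn":0,"hand":0},
    {"tx":0,"ty":0,"tz":4.6,"turn":0,"hand":0},
    {"tx":0,"ty":0,"tz":4.6,"turn":0,"hand":0},
    {"tx":0,"ty":0,"tz":3.6,"turn":0,"hand":0},
  ],
)

```text
time_s: 2.2
tcp_pos: [0.4867, 0.3543, 0.0238]
eef_rot: [-179.9, 0.0, 90.0]
contact_force: [0.5, -0.7, 0.8]
gripper_width: 0.0856
finger_force: 0.0
```

apply_moves(
  motion=[
    {"tx":0,"ty":0,"tz":1.0,"turn":0,"hand":0},
    {"tx":0,"ty":0,"tz":0,"turn":0,"hand":0},
    {"tx":0,"ty":0,"tz":0.2,"turn":0,"hand":0},
    {"tx":0,"ty":0,"tz":0.2,"turn":0,"hand":0},
    {"tx":0,"ty":0,"tz":0,"turn":0,"hand":0},
  ],
)

```text
time_s: 2.7
tcp_pos: [0.4879, 0.355, 0.0137]
eef_rot: [179.9, -0.1, 90.0]
contact_force: [-0.1, 0.0, 1.2]
gripper_width: 0.085
finger_force: 0.0
```

```bash
python3 - <<'E'
from h import *
im,c=snap("wrist","w2")
s=status.state(); print(s["tcp_pos"],s["eef_rot"],s["contact_force"])
E
```

```text
[0.4878588  0.3548887  0.01358368] [ 1.79912878e+02 -7.70893485e-02  9.00075037e+01] [ 0.21878713 -0.43407264 -0.04788705]
```

View pics/w2.png

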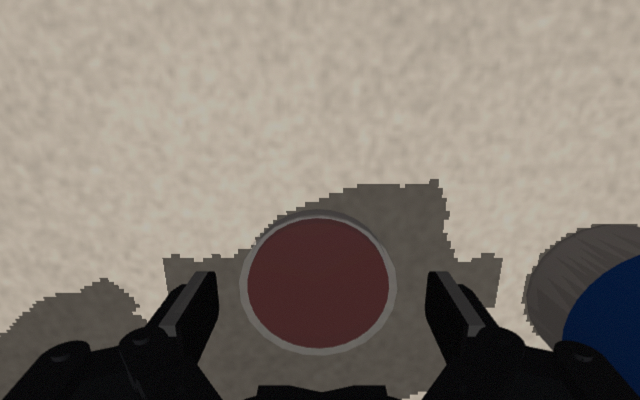

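The plate sits between the fingers at (318,285), with equal gaps on both sides.

```bash
python3 - <<'E'
from h import *
c=cam("wrist"); im=cv2.imread("pics/w2.png")
for z in (.005,.010,.014): print(z,[ (r[0],)+tuple(np.round(r[1:],4)) for r in plates(im,c,z) if r[0]=="dr"])
s=status.state(); p=s["tcp_pos"]; print(p,proj(c,[p,p+[0,0,-.01],p+[0,0,.005],p+[0.04,0,0],p+[.04,.011,0],p+[.04,.011,-.005]]).round(0))
E
```

```text
0.005 [('dr', np.float64(0.4857), np.float64(0.3516), np.float64(0.0308)), ('dr', np.float64(0.4835), np.float64(0.3696), np.float64(0.024)), ('dr', np.float64(0.4856), np.float64(0.3524), np.float64(0.0317))]
0.01 [('dr', np.float64(0.4857), np.float64(0.3546), np.float64(0.0297)), ('dr', np.float64(0.4836), np.float64(0.3722), np.float64(0.0231)), ('dr', np.float64(0.4859), np.float64(0.3554), np.float64(0.0306))]
0.014 [('dr', np.float64(0.4858), np.float64(0.357), np.float64(0.0288)), ('dr', np.float64(0.4837), np.float64(0.3743), np.float64(0.0224)), ('dr', np.float64(0.4859), np.float64(0.3577), np.float64(0.0297))]
[0.4878588  0.3548887  0.01358368] [[323. 292.]
 [323. 280.]
 [323. 299.]
 [420. 292.]
 [423. 268.]
 [420. 263.]]
```

apply_moves(
  motion=[
    {"tx":0.2,"ty":-0.1,"tz":0.3,"turn":0,"hand":0},
    {"tx":0,"ty":0,"tz":0,"turn":0,"hand":0.15},
    {"tx":0,"ty":0,"tz":0,"turn":0,"hand":0.4},
    {"tx":0,"ty":0,"tz":0,"turn":0,"hand":0.4},
    {"tx":0,"ty":0,"tz":0,"turn":0,"hand":0.4},
  ],
  force=30,
)

```text
time_s: 3.25
tcp_pos: [0.4863, 0.3566, 0.0096]
eef_rot: [180.0, -0.0, 90.0]
contact_force: [-1.7, 0.5, 5.0]
gripper_width: 0.064
finger_force: 32.0
```

apply_moves(
  motion=[
    {"tx":0,"ty":0,"tz":0,"turn":0,"hand":0.6},
    {"tx":0,"ty":0,"tz":-0.5,"turn":0,"hand":0.6},
    {"tx":0,"ty":0,"tz":-1.5,"turn":0,"hand":0.6},
    {"tx":0,"ty":0,"tz":-4,"turn":0,"hand":0.6},
    {"tx":0,"ty":0,"tz":-4,"turn":0,"hand":0.6},
  ],
)

```text
time_s: 3.75
tcp_pos: [0.4861, 0.3558, 0.1106]
eef_rot: [-179.9, 0.1, 90.0]
contact_force: [1.5, 1.6, -0.4]
gripper_width: 0.0634
finger_force: 33.4
```

```bash
python3 - <<'E'
from h import *
im,c=snap("wrist","w3")
s=status.state(); print(s["tcp_pos"],s["eef_rot"],s["contact_force"],s["finger_force"],s["gripper_width"])
for z in (.012,): print(z,[ (r[0],)+tuple(np.round(np.array(r[1:3])-s["tcp_pos"][:2],4)) for r in plates(im,c,s["tcp_pos"][2]) if r[0]=="dr"])
E
```

```text
[0.48852854 0.35725509 0.11704646] [179.71209601  -0.25236727  89.9382502 ] [0.99736158 0.58119799 3.24166521] 33.45885694026947 0.06382204080443554
0.012 [('dr', np.float64(-0.0032), np.float64(0.0005)), ('dr', np.float64(-0.0058), np.float64(0.0201)), ('dr', np.float64(-0.0034), np.float64(0.0011))]
```

apply_moves(
  motion=[
    {"tx":0,"ty":0,"tz":-4.5,"turn":0,"hand":0.6},
    {"tx":-1.5,"ty":0,"tz":-4.5,"turn":0,"hand":0.6},
    {"tx":-3.2,"ty":0.5,"tz":-4.5,"turn":0,"hand":0.6},
    {"tx":-4,"ty":1,"tz":-0.5,"turn":0,"hand":0.6},
    {"tx":-4,"ty":1,"tz":0,"turn":0,"hand":0.6},
  ],
)

```text
time_s: 4.3
tcp_pos: [0.5115, 0.2318, 0.2478]
eef_rot: [179.8, -0.2, 90.1]
contact_force: [0.3, -0.0, -0.6]
gripper_width: 0.0635
finger_force: 33.7
```

apply_moves(
  motion=[
    {"tx":-4.2,"ty":1.2,"tz":0,"turn":0,"hand":0.6},
    {"tx":-4.2,"ty":1.2,"tz":0,"turn":0,"hand":0.6},
    {"tx":-4.2,"ty":1.2,"tz":0,"turn":0,"hand":0.6},
    {"tx":-4.2,"ty":1.2,"tz":0,"turn":0,"hand":0.6},
    {"tx":-4.2,"ty":1.2,"tz":0,"turn":0,"hand":0.6},
  ],
)

```text
time_s: 4.8
tcp_pos: [0.5709, 0.0206, 0.2459]
eef_rot: [180.0, -0.0, 90.0]
contact_force: [0.6, 0.6, -0.6]
gripper_width: 0.0641
finger_force: 33.7
```

apply_moves(
  motion=[
    {"tx":-4.2,"ty":1.2,"tz":0,"turn":0,"hand":0.6},
    {"tx":-4.2,"ty":1.2,"tz":0,"turn":0,"hand":0.6},
    {"tx":-4.2,"ty":1.2,"tz":0,"turn":0,"hand":0.6},
    {"tx":-4.2,"ty":0.5,"tz":0,"turn":0,"hand":0.6},
    {"tx":-3,"ty":0,"tz":0,"turn":0,"hand":0.6},
  ],
)

```text
time_s: 5.3
tcp_pos: [0.6118, -0.179, 0.2458]
eef_rot: [179.9, 0.1, 89.9]
contact_force: [-0.4, -0.6, 0.0]
gripper_width: 0.064
finger_force: 33.7
```

apply_moves(
  motion=[
    {"tx":-1.4,"ty":0,"tz":0,"turn":0,"hand":0.6},
    {"tx":0,"ty":0,"tz":0,"turn":0,"hand":0.6},
    {"tx":0,"ty":0,"tz":0,"turn":0,"hand":0.6},
    {"tx":0,"ty":0,"tz":0,"turn":0,"hand":0.6},
    {"tx":0,"ty":0,"tz":0,"turn":0,"hand":0.6},
  ],
)

```text
time_s: 5.8
tcp_pos: [0.6122, -0.1874, 0.2449]
eef_rot: [180.0, -0.0, 90.2]
contact_force: [0.1, -0.9, 0.3]
gripper_width: 0.0632
finger_force: 33.7
```

```bash
python3 - <<'E'
from h import *
im,c=snap("wrist","w4")
s=status.state(); print(s["tcp_pos"],s["eef_rot"],s["contact_force"],s["gripper_width"])
E
```

```text
[ 0.61216101 -0.18780175  0.24492719] [ 1.79998625e+02 -3.08715195e-02  9.01249645e+01] [ 0.43824078  0.33872335 -0.62919757] 0.06345552820855448
```

View pics/w4.png

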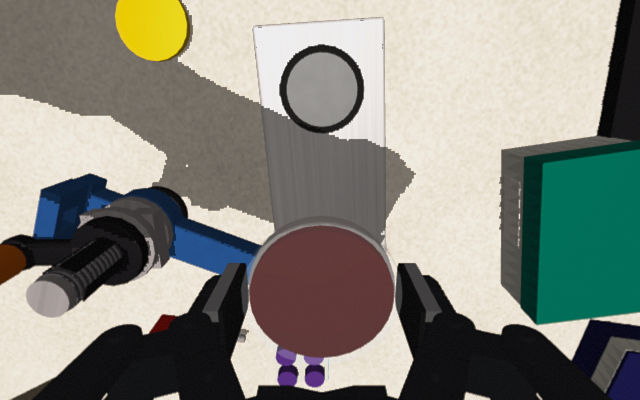

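The mark's ring is at (321,88), the base corners at (254,26) and (383,17), the held plate at (321,290), and the spindle top at (48,298) with the crank pointing left.

```bash
python3 - <<'E'
from h import *
c=cam("wrist"); im=cv2.imread("pics/w4.png"); g=cv2.cvtColor(im,cv2.COLOR_BGR2GRAY)
m=((g<60).astype(np.uint8)*255)[30:145,265:378]
q=max(cv2.findContours(m,cv2.RETR_EXTERNAL,cv2.CHAIN_APPROX_NONE)[0],key=cv2.contourArea).reshape(-1,2)+[265,30]
w=unproj(c,q,.016)[:,:2].astype(np.float32); print("mark",cv2.minEnclosingCircle(w), len(q), cv2.fitEllipse(w))
co=unproj(c,[(254,26),(383,17),(385,220),(275,222)],.016)[:,:2]; print(co.round(4))
print("yaw edge", np.degrees(np.arctan2(*(co[1]-co[0])[::-1])), np.degrees(np.arctan2(*(co[1]-co[2])[::-1])),np.degrees(np.arctan2(*(co[0]-co[3])[::-1])))
h=cv2.cvtColor(im,cv2.COLOR_BGR2HSV); 
mm=cv2.inRange(im[215:365,245:400],(30,30,70),(75,75,130)); q=max(cv2.findContours(mm,cv2.RETR_EXTERNAL,cv2.CHAIN_APPROX_NONE)[0],key=cv2.contourArea).reshape(-1,2)+[245,215]
s=status.state()["tcp_pos"]
w=unproj(c,q,s[2]+.004)[:,:2].astype(np.float32); print("held",cv2.minEnclosingCircle(w),s)
print("spindle top",unproj(c,[(48,298)],.225))
E
```

```text
mark ((0.6110043525695801, -0.1097913533449173), 0.03970152884721756) 240 ((0.6111934185028076, -0.10977131128311157), (0.07766188681125641, 0.07825341820716858), 167.96420288085938)
[[ 0.5502 -0.0547]
 [ 0.6662 -0.047 ]
 [ 0.6791 -0.2408]
 [ 0.5623 -0.2435]]
yaw edge 3.776604431529567 93.7929136418821 93.65801893590172
held ((0.611245334148407, -0.18664652109146118), 0.02976301684975624) [ 0.61216101 -0.18780175  0.24492719]
spindle top [[ 0.48134198 -0.20356816  0.225     ]]
```

apply_moves(
  motion=[
    {"tx":3.8,"ty":0,"tz":0,"turn":0,"hand":0.6},
    {"tx":3.9,"ty":0,"tz":3,"turn":0,"hand":0.6},
    {"tx":0,"ty":0,"tz":4.5,"turn":0,"hand":0.6},
    {"tx":0,"ty":0,"tz":4.5,"turn":0,"hand":0.6},
    {"tx":0,"ty":0,"tz":4.5,"turn":0,"hand":0.6},
  ],
)

```text
time_s: 6.35
tcp_pos: [0.6123, -0.1109, 0.0788]
eef_rot: [179.9, -0.0, 90.1]
contact_force: [1.1, 0.3, -0.6]
gripper_width: 0.0638
finger_force: 33.7
```

apply_moves(
  motion=[
    {"tx":0,"ty":0,"tz":3,"turn":0,"hand":0.6},
    {"tx":0,"ty":0,"tz":1.5,"turn":0,"hand":0.6},
    {"tx":0,"ty":0,"tz":0.5,"turn":0,"hand":0.6},
    {"tx":0,"ty":0,"tz":0.25,"turn":0,"hand":0.6},
    {"tx":0,"ty":0,"tz":0.1,"turn":0,"hand":0.6},
  ],
)

```text
time_s: 6.85
tcp_pos: [0.6128, -0.1126, 0.0276]
eef_rot: [179.9, 0.0, 90.0]
contact_force: [-0.7, 0.1, -0.6]
gripper_width: 0.0636
finger_force: 33.7
```

```bash
python3 - <<'E'
from h import *
s=status.state(); print(s["tcp_pos"],s["eef_rot"],s["contact_force"],s["gripper_width"])
E
```

```text
[ 0.61276037 -0.11259235  0.02762168] [1.79884317e+02 1.53949349e-02 9.00045846e+01] [-0.74757076  0.13169427 -0.55948764] 0.0636168430711152
```

apply_moves(
  motion=[
    {"tx":0.1,"ty":-0.05,"tz":0.1,"turn":0,"hand":0.6},
    {"tx":0,"ty":0,"tz":0.05,"turn":0,"hand":0.6},
    {"tx":0,"ty":0,"tz":0,"turn":0,"hand":0},
    {"tx":0,"ty":0,"tz":0,"turn":0,"hand":0},
    {"tx":0,"ty":0,"tz":0,"turn":0,"hand":0},
  ],
)

```text
time_s: 7.35
tcp_pos: [0.6115, -0.1115, 0.0251]
eef_rot: [180.0, 0.0, 90.0]
contact_force: [0.2, -0.2, -0.1]
gripper_width: 0.0853
finger_force: 0.0
```

apply_moves(
  motion=[
    {"tx":0,"ty":0,"tz":-3,"turn":0,"hand":0},
    {"tx":0,"ty":0,"tz":-4.5,"turn":0,"hand":0},
    {"tx":0,"ty":0,"tz":-4.8,"turn":0,"hand":0},
    {"tx":0,"ty":0,"tz":-4.8,"turn":0,"hand":0},
    {"tx":0,"ty":0,"tz":-4.8,"turn":0,"hand":0},
  ],
)

```text
time_s: 7.85
tcp_pos: [0.611, -0.1115, 0.2459]
eef_rot: [-180.0, 0.0, 90.0]
contact_force: [0.4, 0.7, 1.1]
gripper_width: 0.0852
finger_force: 0.0
```

apply_moves(
  motion=[
    {"tx":3.5,"ty":1,"tz":0,"turn":0,"hand":0},
    {"tx":4,"ty":1,"tz":0,"turn":0,"hand":0},
    {"tx":4,"ty":1,"tz":0,"turn":0,"hand":0},
    {"tx":3.7,"ty":1,"tz":0,"turn":0,"hand":0},
    {"tx":2,"ty":0.6,"tz":0,"turn":0,"hand":0},
  ],
)

```text
time_s: 8.35
tcp_pos: [0.6577, 0.0647, 0.2437]
eef_rot: [-180.0, -0.1, 90.2]
contact_force: [-0.6, 1.0, 0.7]
gripper_width: 0.0851
finger_force: 0.0
```

apply_moves(
  motion=[
    {"tx":0,"ty":0,"tz":0,"turn":0,"hand":0},
    {"tx":0,"ty":0,"tz":0,"turn":0,"hand":0},
    {"tx":0,"ty":0,"tz":0,"turn":0,"hand":0},
    {"tx":0,"ty":0,"tz":0,"turn":0,"hand":0},
    {"tx":0,"ty":0,"tz":0,"turn":0,"hand":0},
  ],
)

```text
time_s: 8.85
tcp_pos: [0.6573, 0.0591, 0.2441]
eef_rot: [180.0, 0.0, 89.9]
contact_force: [0.3, 0.5, -0.2]
gripper_width: 0.0858
finger_force: 0.0
```

```bash
python3 - <<'E'
from h import *
im,c=snap("wrist","w5")
s=status.state(); print(s["tcp_pos"],s["eef_rot"],s["contact_force"],s["gripper_width"])
for r in plates(im,c): print(r)
print("top"); 
for r in plates(*snap("top","t5")): print(r)
E
```

```text
[0.65735021 0.05942404 0.24407536] [1.79988409e+02 7.31871039e-03 8.99152111e+01] [ 0.66298308 -0.84041092  0.19465459] 0.08553677980287004
('br', 0.6605, 0.0601, 0.0291)
('br', 0.6155, 0.2022, 0.029)
('dr', 0.609, -0.1202, 0.0311)
('dr', 0.4871, 0.0727, 0.0293)
('dr', 0.6097, -0.1202, 0.0315)
('dr', 0.4869, 0.0728, 0.0298)
top
('br', 0.6613, 0.0572, 0.0274)
('dr', 0.4872, 0.0689, 0.0257)
('dr', 0.6168, -0.1147, 0.0274)
('dr', 0.4882, 0.0699, 0.0261)
('dr', 0.6155, -0.1157, 0.0272)
```

apply_moves(
  motion=[
    {"tx":0.1,"ty":0.3,"tz":4.5,"turn":0,"hand":0},
    {"tx":0,"ty":0,"tz":4.8,"turn":0,"hand":0},
    {"tx":0,"ty":0,"tz":4.8,"turn":0,"hand":0},
    {"tx":0,"ty":0,"tz":4.5,"turn":0,"hand":0},
    {"tx":0,"ty":0,"tz":3,"turn":0,"hand":0},
  ],
)

```text
time_s: 9.45
tcp_pos: [0.6592, 0.0613, 0.0248]
eef_rot: [-179.8, 0.0, 90.0]
contact_force: [-1.1, 0.7, -0.7]
gripper_width: 0.085
finger_force: 0.0
```

apply_moves(
  motion=[
    {"tx":0,"ty":0,"tz":1.2,"turn":0,"hand":0},
    {"tx":0,"ty":0,"tz":0.4,"turn":0,"hand":0},
    {"tx":0,"ty":0,"tz":0.1,"turn":0,"hand":0},
    {"tx":0,"ty":0,"tz":0,"turn":0,"hand":0},
    {"tx":0,"ty":0,"tz":0,"turn":0,"hand":0},
  ],
)

```text
time_s: 9.95
tcp_pos: [0.6613, 0.0617, 0.0126]
eef_rot: [179.9, -0.0, 90.0]
contact_force: [0.0, 0.4, -0.2]
gripper_width: 0.0856
finger_force: 0.0
```

```bash
python3 - <<'E'
from h import *
im,c=snap("wrist","w6")
s=status.state(); print(s["tcp_pos"],s["eef_rot"],s["contact_force"],s["gripper_width"])
for r in plates(im,c): print(r)
E
```

```text
[0.6612484  0.06170608 0.01241441] [ 1.79867611e+02 -2.28523535e-02  9.00081328e+01] [ 0.64475008 -0.36677396  0.1621257 ] 0.08535503257689014
('br', 0.6604, 0.0608, 0.0299)
```

apply_moves(
  motion=[
    {"tx":0,"ty":-0.05,"tz":0.15,"turn":0,"hand":0},
    {"tx":0,"ty":0,"tz":0,"turn":0,"hand":0.4},
    {"tx":0,"ty":0,"tz":0,"turn":0,"hand":0.6},
    {"tx":0,"ty":0,"tz":0,"turn":0,"hand":0.6},
    {"tx":0,"ty":0,"tz":0,"turn":0,"hand":0.6},
  ],
)

```text
time_s: 10.5
tcp_pos: [0.66, 0.0616, 0.0099]
eef_rot: [180.0, -0.0, 90.0]
contact_force: [-0.2, -0.6, 6.7]
gripper_width: 0.0637
finger_force: 32.1
```

apply_moves(
  motion=[
    {"tx":0,"ty":0,"tz":-1.5,"turn":0,"hand":0.6},
    {"tx":0,"ty":0,"tz":-3.5,"turn":0,"hand":0.6},
    {"tx":-1,"ty":-0.5,"tz":-4.5,"turn":0,"hand":0.6},
    {"tx":-4,"ty":-1,"tz":-2.4,"turn":0,"hand":0.6},
    {"tx":-4.2,"ty":-1.2,"tz":0,"turn":0,"hand":0.6},
  ],
)

```text
time_s: 11.0
tcp_pos: [0.6351, -0.0304, 0.1331]
eef_rot: [179.6, -0.0, 90.2]
contact_force: [-0.0, -1.4, -1.0]
gripper_width: 0.0635
finger_force: 33.5
```

apply_moves(
  motion=[
    {"tx":-4.2,"ty":-1.2,"tz":0,"turn":0,"hand":0.6},
    {"tx":-2.7,"ty":-0.8,"tz":0,"turn":0,"hand":0.6},
    {"tx":-1,"ty":-0.3,"tz":2,"turn":0,"hand":0.6},
    {"tx":0,"ty":0,"tz":3,"turn":0,"hand":0.6},
    {"tx":0,"ty":0,"tz":2,"turn":0,"hand":0.6},
  ],
)

```text
time_s: 11.5
tcp_pos: [0.6096, -0.1103, 0.0581]
eef_rot: [180.0, 0.0, 89.9]
contact_force: [0.2, -0.8, -0.4]
gripper_width: 0.0634
finger_force: 33.5
```

apply_moves(
  motion=[
    {"tx":0,"ty":0,"tz":1,"turn":0,"hand":0.6},
    {"tx":0,"ty":0,"tz":0,"turn":0,"hand":0.6},
    {"tx":0,"ty":0,"tz":0,"turn":0,"hand":0.6},
    {"tx":0,"ty":0,"tz":0,"turn":0,"hand":0.6},
    {"tx":0,"ty":0,"tz":0,"turn":0,"hand":0.6},
  ],
)

```text
time_s: 12.0
tcp_pos: [0.6105, -0.1095, 0.0494]
eef_rot: [179.9, 0.0, 90.0]
contact_force: [-0.7, -0.1, -0.4]
gripper_width: 0.0635
finger_force: 33.5
```

```bash
python3 - <<'E'
from h import *
im,c=snap("wrist","w7")
s=status.state(); print(s["tcp_pos"],s["eef_rot"],s["contact_force"],s["gripper_width"])
for r in plates(im,c,s["tcp_pos"][2]+.003): print(r)
E
```

```text
[ 0.6103785  -0.10943493  0.0492827 ] [1.79920730e+02 9.22138159e-03 9.00133866e+01] [-0.68986214  0.24362603 -0.03057285] 0.06310968774586645
('br', 0.6098, -0.111, 0.0303)
('dr', 0.608, -0.0758, 0.0075)
('dr', 0.6126, -0.079, 0.0144)
```

apply_moves(
  motion=[
    {"tx":0,"ty":0.05,"tz":0.6,"turn":0,"hand":0.6},
    {"tx":0,"ty":0,"tz":0.25,"turn":0,"hand":0.6},
    {"tx":0,"ty":0,"tz":0,"turn":0,"hand":0.6},
    {"tx":0,"ty":0,"tz":0,"turn":0,"hand":0},
    {"tx":0,"ty":0,"tz":0,"turn":0,"hand":0},
  ],
)

```text
time_s: 12.55
tcp_pos: [0.6103, -0.1095, 0.0396]
eef_rot: [-180.0, 0.0, 90.0]
contact_force: [-0.1, 0.7, -0.4]
gripper_width: 0.0857
finger_force: 0.0
```

apply_moves(
  motion=[
    {"tx":0,"ty":0,"tz":0,"turn":0,"hand":0},
    {"tx":0,"ty":0,"tz":-3,"turn":0,"hand":0},
    {"tx":0,"ty":0,"tz":-4.5,"turn":0,"hand":0},
    {"tx":2,"ty":0,"tz":-4.5,"turn":0,"hand":0},
    {"tx":3,"ty":0,"tz":-4.5,"turn":0,"hand":0},
  ],
)

```text
time_s: 13.05
tcp_pos: [0.6102, -0.0631, 0.2034]
eef_rot: [180.0, 0.1, 89.8]
contact_force: [1.2, 0.6, -0.4]
gripper_width: 0.0857
finger_force: 0.0
```

apply_moves(
  motion=[
    {"tx":4.3,"ty":0.1,"tz":-2,"turn":0,"hand":0},
    {"tx":4.5,"ty":0.1,"tz":-2,"turn":0,"hand":0},
    {"tx":4.5,"ty":0.1,"tz":0,"turn":0,"hand":0},
    {"tx":4.5,"ty":0.1,"tz":0,"turn":0,"hand":0},
    {"tx":4.5,"ty":0.1,"tz":0,"turn":0,"hand":0},
  ],
)

```text
time_s: 13.55
tcp_pos: [0.6151, 0.1631, 0.2418]
eef_rot: [180.0, -0.0, 90.0]
contact_force: [2.0, -0.1, 0.0]
gripper_width: 0.0851
finger_force: 0.0
```

apply_moves(
  motion=[
    {"tx":3,"ty":0,"tz":0,"turn":0,"hand":0},
    {"tx":0.9,"ty":0,"tz":0,"turn":0,"hand":0},
    {"tx":0,"ty":0,"tz":0,"turn":0,"hand":0},
    {"tx":0,"ty":0,"tz":0,"turn":0,"hand":0},
    {"tx":0,"ty":0,"tz":0,"turn":0,"hand":0},
  ],
)

```text
time_s: 14.05
tcp_pos: [0.6156, 0.1979, 0.2416]
eef_rot: [180.0, 0.0, 89.8]
contact_force: [-0.2, 0.2, -0.3]
gripper_width: 0.0853
finger_force: 0.0
```

```bash
python3 - <<'E'
from h import *
im,c=snap("wrist","w8")
s=status.state(); print(s["tcp_pos"],s["eef_rot"],s["contact_force"],s["gripper_width"])
for r in plates(im,c): print(r)
print("top"); 
for r in plates(*snap("top","t8")): print(r)
E
```

```text
[0.61568726 0.19813048 0.24167432] [1.79985459e+02 3.31507326e-02 8.98469242e+01] [ 0.92333622 -0.96860581 -0.23599224] 0.08551111012903129
('br', 0.6152, 0.2031, 0.0291)
('dr', 0.504, 0.0732, 0.0211)
('dr', 0.4735, 0.0871, 0.0194)
('dr', 0.4872, 0.0751, 0.0292)
top
('br', 0.6185, -0.116, 0.0286)
('br', 0.6174, 0.1984, 0.0277)
('dr', 0.4876, 0.0699, 0.0258)
('dr', 0.4876, 0.0698, 0.0262)
```

apply_moves(
  motion=[
    {"tx":0.5,"ty":0,"tz":4.5,"turn":0,"hand":0},
    {"tx":0,"ty":0,"tz":4.8,"turn":0,"hand":0},
    {"tx":0,"ty":0,"tz":4.8,"turn":0,"hand":0},
    {"tx":0,"ty":0,"tz":4.5,"turn":0,"hand":0},
    {"tx":0,"ty":0,"tz":3,"turn":0,"hand":0},
  ],
)

```text
time_s: 14.65
tcp_pos: [0.6145, 0.2039, 0.0226]
eef_rot: [-179.9, 0.1, 89.9]
contact_force: [0.1, 0.3, 0.7]
gripper_width: 0.0856
finger_force: 0.0
```

apply_moves(
  motion=[
    {"tx":0,"ty":0,"tz":1,"turn":0,"hand":0},
    {"tx":0,"ty":0,"tz":0.3,"turn":0,"hand":0},
    {"tx":0,"ty":0,"tz":0.1,"turn":0,"hand":0},
    {"tx":0,"ty":0,"tz":0,"turn":0,"hand":0},
    {"tx":0,"ty":0,"tz":0,"turn":0,"hand":0},
  ],
)

```text
time_s: 15.15
tcp_pos: [0.6163, 0.2056, 0.0131]
eef_rot: [179.9, -0.1, 90.0]
contact_force: [0.2, -0.6, 0.2]
gripper_width: 0.0855
finger_force: 0.0
```

```bash
python3 - <<'E'
from h import *
im,c=snap("wrist","w9")
s=status.state(); print(s["tcp_pos"],s["eef_rot"],s["contact_force"],s["gripper_width"])
for r in plates(im,c): print(r)
E
```

```text
[0.61606197 0.20555573 0.01289142] [ 1.79888680e+02 -4.49857324e-02  9.00073563e+01] [-0.635918    0.40529579  0.52280011] 0.08529948368052175
('br', 0.6154, 0.2038, 0.03)
```

apply_moves(
  motion=[
    {"tx":-0.15,"ty":-0.05,"tz":0.1,"turn":0,"hand":0},
    {"tx":0,"ty":0,"tz":0,"turn":0,"hand":0.4},
    {"tx":0,"ty":0,"tz":0,"turn":0,"hand":0.6},
    {"tx":0,"ty":0,"tz":0,"turn":0,"hand":0.6},
    {"tx":0,"ty":0,"tz":0,"turn":0,"hand":0.6},
  ],
)

```text
time_s: 15.7
tcp_pos: [0.6149, 0.2037, 0.011]
eef_rot: [180.0, -0.0, 90.0]
contact_force: [-1.1, 0.2, 5.5]
gripper_width: 0.0636
finger_force: 31.8
```

apply_moves(
  motion=[
    {"tx":0,"ty":0,"tz":-1.5,"turn":0,"hand":0.6},
    {"tx":0,"ty":0,"tz":-3.5,"turn":0,"hand":0.6},
    {"tx":-1.5,"ty":0,"tz":-4.5,"turn":0,"hand":0.6},
    {"tx":-3.5,"ty":0,"tz":-3.5,"turn":0,"hand":0.6},
    {"tx":-4.5,"ty":-0.1,"tz":0,"turn":0,"hand":0.6},
  ],
)

```text
time_s: 16.2
tcp_pos: [0.6165, 0.1102, 0.1461]
eef_rot: [179.5, -0.2, 90.2]
contact_force: [0.6, -0.7, -1.5]
gripper_width: 0.0636
finger_force: 33.6
```

apply_moves(
  motion=[
    {"tx":-4.5,"ty":-0.1,"tz":0,"turn":0,"hand":0.6},
    {"tx":-4.5,"ty":-0.1,"tz":0,"turn":0,"hand":0.6},
    {"tx":-4.5,"ty":-0.1,"tz":0,"turn":0,"hand":0.6},
    {"tx":-4.5,"ty":-0.05,"tz":0,"turn":0,"hand":0.6},
    {"tx":-3,"ty":0,"tz":0,"turn":0,"hand":0.6},
  ],
)

```text
time_s: 16.7
tcp_pos: [0.6098, -0.1053, 0.1417]
eef_rot: [180.0, 0.1, 89.8]
contact_force: [-0.2, 0.4, 0.3]
gripper_width: 0.0637
finger_force: 33.6
```

apply_moves(
  motion=[
    {"tx":-0.9,"ty":0,"tz":2,"turn":0,"hand":0.6},
    {"tx":0,"ty":0,"tz":3,"turn":0,"hand":0.6},
    {"tx":0,"ty":0,"tz":2,"turn":0,"hand":0.6},
    {"tx":0,"ty":0,"tz":0,"turn":0,"hand":0.6},
    {"tx":0,"ty":0,"tz":0,"turn":0,"hand":0.6},
  ],
)

```text
time_s: 17.2
tcp_pos: [0.6105, -0.1104, 0.0712]
eef_rot: [-180.0, 0.0, 90.0]
contact_force: [0.1, -0.5, 0.1]
gripper_width: 0.0637
finger_force: 33.6
```

```bash
python3 - <<'E'
from h import *
im,c=snap("wrist","w10")
s=status.state(); print(s["tcp_pos"],s["eef_rot"],s["contact_force"],s["gripper_width"])
for r in plates(im,c,s["tcp_pos"][2]+.003): print(r)
E
```

```text
[ 0.6109483  -0.11040255  0.07172644] [1.79932389e+02 1.67002935e-02 8.99998089e+01] [ 0.25123453 -0.06764946  0.47261076] 0.06386476167124663
('br', 0.6099, -0.1097, 0.0297)
('br', 0.6101, -0.0802, 0.0174)
```

apply_moves(
  motion=[
    {"tx":0,"ty":0.05,"tz":1.2,"turn":0,"hand":0.6},
    {"tx":0,"ty":0,"tz":0.4,"turn":0,"hand":0.6},
    {"tx":0,"ty":0,"tz":0.05,"turn":0,"hand":0.6},
    {"tx":0,"ty":0,"tz":0,"turn":0,"hand":0},
    {"tx":0,"ty":0,"tz":0,"turn":0,"hand":0},
  ],
)

```text
time_s: 17.75
tcp_pos: [0.6109, -0.1102, 0.054]
eef_rot: [180.0, 0.0, 90.0]
contact_force: [0.3, 0.5, -0.2]
gripper_width: 0.0851
finger_force: 0.0
```

apply_moves(
  motion=[
    {"tx":0,"ty":0,"tz":0,"turn":0,"hand":0},
    {"tx":0,"ty":0,"tz":-3,"turn":0,"hand":0},
    {"tx":0,"ty":0,"tz":-4.5,"turn":0,"hand":0},
    {"tx":1.5,"ty":0,"tz":-4.5,"turn":0,"hand":0},
    {"tx":3,"ty":-1.5,"tz":-4,"turn":0,"hand":0},
  ],
)

```text
time_s: 18.25
tcp_pos: [0.5979, -0.0683, 0.2145]
eef_rot: [179.8, 0.1, 89.8]
contact_force: [1.0, 0.9, 0.2]
gripper_width: 0.0856
finger_force: 0.0
```

apply_moves(
  motion=[
    {"tx":3.5,"ty":-2.5,"tz":-2,"turn":0,"hand":0},
    {"tx":3.5,"ty":-3,"tz":-1,"turn":0,"hand":0},
    {"tx":3.5,"ty":-3,"tz":0,"turn":0,"hand":0},
    {"tx":2.5,"ty":-2,"tz":0,"turn":0,"hand":0},
    {"tx":0.9,"ty":-0.4,"tz":0,"turn":0,"hand":0},
  ],
)

```text
time_s: 18.75
tcp_pos: [0.485, 0.075, 0.2424]
eef_rot: [-179.9, -0.1, 90.2]
contact_force: [1.0, -0.4, -0.1]
gripper_width: 0.0855
finger_force: 0.0
```

apply_moves(
  motion=[
    {"tx":0,"ty":0,"tz":0,"turn":0,"hand":0},
    {"tx":0,"ty":0,"tz":0,"turn":0,"hand":0},
    {"tx":0,"ty":0,"tz":0,"turn":0,"hand":0},
    {"tx":0,"ty":0,"tz":0,"turn":0,"hand":0},
    {"tx":0,"ty":0,"tz":0,"turn":0,"hand":0},
  ],
)

```text
time_s: 19.25
tcp_pos: [0.4879, 0.0716, 0.2421]
eef_rot: [-180.0, 0.0, 89.9]
contact_force: [-0.6, -0.2, 0.3]
gripper_width: 0.0854
finger_force: 0.0
```

```bash
python3 - <<'E'
from h import *
im,c=snap("wrist","w11")
s=status.state(); print(s["tcp_pos"],s["eef_rot"],s["contact_force"],s["gripper_width"])
for r in plates(im,c): print(r)
print("top"); 
for r in plates(*snap("top","t11")): print(r)
E
```

```text
[0.48781853 0.07182582 0.24214678] [-1.79995321e+02  1.65825452e-02  8.99343299e+01] [-0.32021463 -0.40710167  0.52634709] 0.08557068187081633
('br', 0.615, -0.1438, 0.0394)
('dr', 0.4854, 0.0728, 0.0286)
('dr', 0.4854, 0.0728, 0.0288)
top
('br', 0.6229, -0.1154, 0.0285)
('dr', 0.4856, 0.0658, 0.0256)
```

apply_moves(
  motion=[
    {"tx":0.1,"ty":-0.2,"tz":4.5,"turn":0,"hand":0},
    {"tx":0,"ty":0,"tz":4.8,"turn":0,"hand":0},
    {"tx":0,"ty":0,"tz":4.8,"turn":0,"hand":0},
    {"tx":0,"ty":0,"tz":4.5,"turn":0,"hand":0},
    {"tx":0,"ty":0,"tz":3,"turn":0,"hand":0},
  ],
)

```text
time_s: 19.85
tcp_pos: [0.4849, 0.0732, 0.0236]
eef_rot: [-179.9, 0.0, 90.0]
contact_force: [1.3, -0.9, -0.4]
gripper_width: 0.0855
finger_force: 0.0
```

apply_moves(
  motion=[
    {"tx":0,"ty":0,"tz":1,"turn":0,"hand":0},
    {"tx":0,"ty":0,"tz":0.3,"turn":0,"hand":0},
    {"tx":0,"ty":0,"tz":0.1,"turn":0,"hand":0},
    {"tx":0,"ty":0,"tz":0,"turn":0,"hand":0},
    {"tx":0,"ty":0,"tz":0,"turn":0,"hand":0},
  ],
)

```text
time_s: 20.35
tcp_pos: [0.4863, 0.0737, 0.0136]
eef_rot: [179.9, -0.0, 90.0]
contact_force: [-0.5, -0.1, -0.0]
gripper_width: 0.0856
finger_force: 0.0
```

```bash
python3 - <<'E'
from h import *
im,c=snap("wrist","w12")
s=status.state(); print(s["tcp_pos"],s["eef_rot"],s["contact_force"],s["gripper_width"])
for r in plates(im,c): print(r)
E
```

```text
[0.48617568 0.07370319 0.0134867 ] [ 1.79878620e+02 -2.14641753e-02  9.00167604e+01] [-0.06096208  0.00250589  0.69527009] 0.08549564459370491
('dr', 0.4859, 0.0726, 0.0289)
('dr', 0.4833, 0.0918, 0.0212)
('dr', 0.4857, 0.0736, 0.0298)
```

apply_moves(
  motion=[
    {"tx":-0.05,"ty":0,"tz":0.1,"turn":0,"hand":0},
    {"tx":0,"ty":0,"tz":0,"turn":0,"hand":0.4},
    {"tx":0,"ty":0,"tz":0,"turn":0,"hand":0.6},
    {"tx":0,"ty":0,"tz":0,"turn":0,"hand":0.6},
    {"tx":0,"ty":0,"tz":0,"turn":0,"hand":0.6},
  ],
)

```text
time_s: 20.9
tcp_pos: [0.4857, 0.073, 0.0118]
eef_rot: [180.0, -0.0, 90.0]
contact_force: [-0.4, 0.3, 8.8]
gripper_width: 0.0638
finger_force: 30.6
```

apply_moves(
  motion=[
    {"tx":0,"ty":0,"tz":-1.5,"turn":0,"hand":0.6},
    {"tx":0,"ty":0,"tz":-3.5,"turn":0,"hand":0.6},
    {"tx":0,"ty":0,"tz":-4.5,"turn":0,"hand":0.6},
    {"tx":-2.4,"ty":1.5,"tz":-4,"turn":0,"hand":0.6},
    {"tx":-3.5,"ty":2.5,"tz":-1.3,"turn":0,"hand":0.6},
  ],
)

```text
time_s: 21.4
tcp_pos: [0.5259, 0.0153, 0.1629]
eef_rot: [179.8, -0.1, 90.2]
contact_force: [1.6, 1.0, -0.7]
gripper_width: 0.0638
finger_force: 33.9
```

apply_moves(
  motion=[
    {"tx":-3.5,"ty":2.5,"tz":0,"turn":0,"hand":0.6},
    {"tx":-3.5,"ty":2.5,"tz":0,"turn":0,"hand":0.6},
    {"tx":-3.5,"ty":2.5,"tz":0,"turn":0,"hand":0.6},
    {"tx":-2,"ty":1,"tz":0,"turn":0,"hand":0.6},
    {"tx":0,"ty":0,"tz":2,"turn":0,"hand":0.6},
  ],
)

```text
time_s: 21.9
tcp_pos: [0.613, -0.1158, 0.141]
eef_rot: [179.7, 0.2, 89.7]
contact_force: [0.9, 0.2, -0.6]
gripper_width: 0.0636
finger_force: 33.9
```

apply_moves(
  motion=[
    {"tx":0,"ty":0,"tz":3,"turn":0,"hand":0.6},
    {"tx":0,"ty":0,"tz":2,"turn":0,"hand":0.6},
    {"tx":0,"ty":0,"tz":0,"turn":0,"hand":0.6},
    {"tx":0,"ty":0,"tz":0,"turn":0,"hand":0.6},
    {"tx":0,"ty":0,"tz":0,"turn":0,"hand":0.6},
  ],
)

```text
time_s: 22.4
tcp_pos: [0.6111, -0.1111, 0.0904]
eef_rot: [179.9, 0.0, 90.0]
contact_force: [-1.4, 0.1, 0.6]
gripper_width: 0.0635
finger_force: 33.9
```

```bash
python3 - <<'E'
from h import *
im,c=snap("wrist","w13")
s=status.state(); print(s["tcp_pos"],s["eef_rot"],s["contact_force"],s["gripper_width"])
for r in plates(im,c,s["tcp_pos"][2]+.003): print(r)
E
```

```text
[ 0.61117884 -0.11112996  0.09055353] [1.79896767e+02 1.40255211e-02 9.00013858e+01] [0.15159669 0.1991266  0.05022333] 0.0636419778547431
('br', 0.6107, -0.0818, 0.019)
('dr', 0.6105, -0.1106, 0.0285)
('dr', 0.6084, -0.0915, 0.0209)
('dr', 0.6102, -0.1097, 0.0294)
```

apply_moves(
  motion=[
    {"tx":0.05,"ty":0,"tz":1.3,"turn":0,"hand":0.6},
    {"tx":0,"ty":0,"tz":0.6,"turn":0,"hand":0.6},
    {"tx":0,"ty":0,"tz":0.15,"turn":0,"hand":0.6},
    {"tx":0,"ty":0,"tz":0,"turn":0,"hand":0.6},
    {"tx":0,"ty":0,"tz":0,"turn":0,"hand":0},
  ],
)

```text
time_s: 22.95
tcp_pos: [0.6107, -0.1104, 0.0689]
eef_rot: [180.0, -0.0, 90.0]
contact_force: [-0.4, 0.4, 0.4]
gripper_width: 0.0759
finger_force: 0.0
```

apply_moves(
  motion=[
    {"tx":0,"ty":0,"tz":0,"turn":0,"hand":0},
    {"tx":0,"ty":0,"tz":0,"turn":0,"hand":0},
    {"tx":0,"ty":0,"tz":-3,"turn":0,"hand":0},
    {"tx":0,"ty":0,"tz":-4.5,"turn":0,"hand":0},
    {"tx":0,"ty":0,"tz":-4.5,"turn":0,"hand":0},
  ],
)

```text
time_s: 23.45
tcp_pos: [0.6099, -0.1106, 0.1893]
eef_rot: [-179.9, 0.0, 90.0]
contact_force: [1.5, -0.1, -0.6]
gripper_width: 0.0856
finger_force: 0.0
```

apply_moves(
  motion=[
    {"tx":0,"ty":0,"tz":-4.5,"turn":0,"hand":0},
    {"tx":-2,"ty":0,"tz":-3.5,"turn":0,"hand":0},
    {"tx":-3,"ty":0,"tz":0,"turn":0,"hand":0},
    {"tx":-3,"ty":0,"tz":0,"turn":0,"hand":0.5},
    {"tx":0,"ty":0,"tz":0,"turn":0,"hand":1},
  ],
)

```text
time_s: 23.95
tcp_pos: [0.6096, -0.1955, 0.2692]
eef_rot: [180.0, 0.2, 89.7]
contact_force: [-0.1, -0.1, -0.3]
gripper_width: 0.0593
finger_force: 0.0
```

apply_moves(
  motion=[
    {"tx":0,"ty":0,"tz":0,"turn":0,"hand":1},
    {"tx":0,"ty":0,"tz":0,"turn":0,"hand":1},
    {"tx":0,"ty":0,"tz":0,"turn":0,"hand":1},
    {"tx":0,"ty":0,"tz":0,"turn":0,"hand":1},
    {"tx":0,"ty":0,"tz":0,"turn":0,"hand":1},
  ],
)

```text
time_s: 24.45
tcp_pos: [0.6106, -0.1899, 0.2687]
eef_rot: [-180.0, -0.0, 90.1]
contact_force: [-0.8, 0.4, 0.2]
gripper_width: 0.0003
finger_force: 0.0
```

```bash
python3 - <<'E'
from h import *
im,c=snap("wrist","w14")
s=status.state(); print(s["tcp_pos"],s["eef_rot"],s["contact_force"],s["gripper_width"])
for r in plates(im,c,.072): print(r)
print("top"); 
for r in plates(*snap("top","t14"),.072): print(r)
E
```

```text
[ 0.61064093 -0.19004377  0.26875752] [-1.79997710e+02 -4.06090612e-03  9.00431221e+01] [ 0.04794097 -0.24962509  0.14204532] -0.00027919747921033067
('dr', 0.6102, -0.1111, 0.0286)
('dr', 0.6102, -0.1111, 0.0286)
('gr', 0.8542, -0.2379, 0.1029)
top
('dr', 0.612, -0.1117, 0.0255)
('dr', 0.6119, -0.1119, 0.0258)
('gr', 0.856, -0.1963, 0.0576)
```

View pics/w14.png

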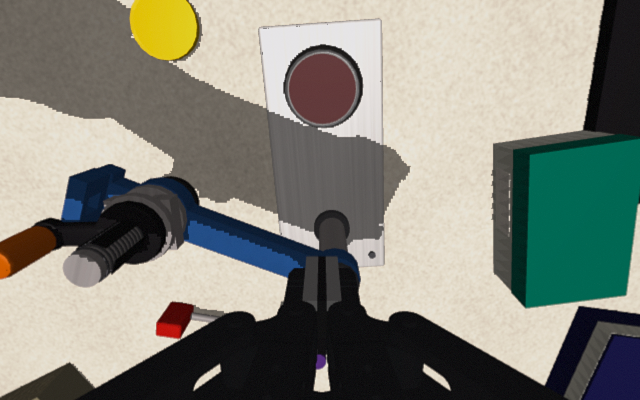

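The picture shows the four plates stacked concentric with the mark at (322,88), off by less than 1.5 mm, and the arm still open with the nut at (160,225). Now I plan the swing push.

```bash
python3 - <<'E'
from h import *
P=np.array([.6208,-.2597]); cur=status.state()["tcp_pos"][:2]
def pt(th,o,d=.075):
    a=np.radians(th); return P+d*np.array([np.cos(a),np.sin(a)])+o*np.array([-np.sin(a),np.cos(a)])
pts=[cur,pt(158.1,.043)]
for th in np.linspace(158.1,94.5,11):
    a=np.radians(th); pts.append(pt(th,.013+.0145*abs(np.sin(a))+.011*abs(np.cos(a))))
for a,b in zip(pts,pts[1:]): print("to",b.round(4),"tx,ty cm",((b-a)[::-1]*100).round(2))
E
```

```text
to [ 0.5352 -0.2716] tx,ty cm [-8.14 -7.54]
to [ 0.5405 -0.2583] tx,ty cm [1.33 0.54]
to [ 0.5407 -0.2502] tx,ty cm [0.81 0.02]
to [ 0.5419 -0.242 ] tx,ty cm [0.82 0.11]
to [ 0.544  -0.2338] tx,ty cm [0.82 0.21]
to [ 0.5471 -0.2256] tx,ty cm [0.81 0.31]
to [ 0.5513 -0.2177] tx,ty cm [0.79 0.42]
to [ 0.5565 -0.2102] tx,ty cm [0.75 0.52]
to [ 0.5627 -0.2032] tx,ty cm [0.7  0.62]
to [ 0.5698 -0.197 ] tx,ty cm [0.63 0.72]
to [ 0.5779 -0.1916] tx,ty cm [0.54 0.8 ]
to [ 0.5867 -0.1872] tx,ty cm [0.44 0.88]
```

apply_moves(
  motion=[
    {"tx":-4,"ty":-3.8,"tz":0,"turn":0,"hand":1},
    {"tx":-4.1,"ty":-3.7,"tz":0,"turn":0,"hand":1},
    {"tx":0,"ty":0,"tz":4,"turn":0,"hand":1},
    {"tx":0,"ty":0,"tz":4.5,"turn":0,"hand":1},
    {"tx":0,"ty":0,"tz":4,"turn":0,"hand":1},
  ],
)

```text
time_s: 25.05
tcp_pos: [0.5425, -0.2642, 0.1428]
eef_rot: [179.9, 0.0, 90.0]
contact_force: [0.5, 0.4, 0.4]
gripper_width: 0.0001
finger_force: 0.0
```

apply_moves(
  motion=[
    {"tx":0,"ty":0,"tz":1.6,"turn":0,"hand":1},
    {"tx":0,"ty":0,"tz":0,"turn":0,"hand":1},
    {"tx":0,"ty":0,"tz":0,"turn":0,"hand":1},
    {"tx":0.7,"ty":0.3,"tz":0,"turn":0,"hand":1},
    {"tx":0.6,"ty":0.2,"tz":0,"turn":0,"hand":1},
  ],
)

```text
time_s: 25.55
tcp_pos: [0.5475, -0.2532, 0.1293]
eef_rot: [179.9, 0.2, 89.9]
contact_force: [-3.5, -12.1, -0.7]
gripper_width: -0.0004
finger_force: 6.0
```

apply_moves(
  motion=[
    {"tx":0.81,"ty":0,"tz":0,"turn":0,"hand":1},
    {"tx":0.82,"ty":0.1,"tz":0,"turn":0,"hand":1},
    {"tx":0.82,"ty":0.2,"tz":0,"turn":0,"hand":1},
    {"tx":0.81,"ty":0.3,"tz":0,"turn":0,"hand":1},
    {"tx":0.8,"ty":0.4,"tz":0,"turn":0,"hand":1},
  ],
)

```text
time_s: 26.05
tcp_pos: [0.558, -0.214, 0.13]
eef_rot: [179.8, 0.3, 89.8]
contact_force: [-3.3, -12.0, 1.7]
gripper_width: 0.0001
finger_force: 4.9
```

```bash
python3 - <<'E'
from h import *
im,c=snap("wrist","w15"); snap("top","t15")
s=status.state(); print(s["tcp_pos"],s["eef_rot"],s["contact_force"],s["gripper_width"])
E
```

```text
[ 0.55880921 -0.21008266  0.12944726] [1.79833067e+02 6.50775267e-02 9.00175912e+01] [-0.52321299 -0.11480884  0.12105197] -0.00019201071231279818
```

View pics/w15.png

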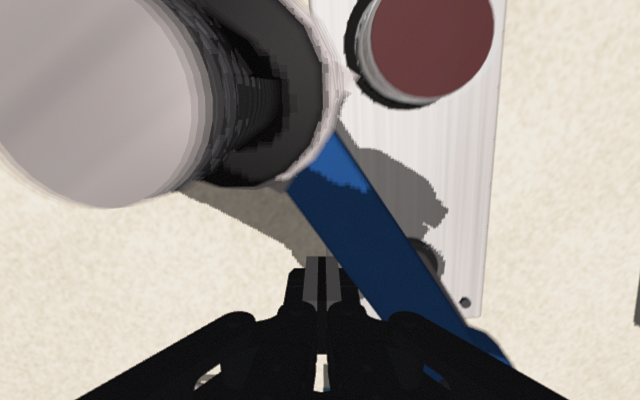

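The bar is being pushed by the fingers (contact at (350,270)), about 26° from closed. I raise slightly, keeping the camera clear of the spindle top, and continue.

apply_moves(
  motion=[
    {"tx":0,"ty":0,"tz":-0.7,"turn":0,"hand":1},
    {"tx":0.7,"ty":0.6,"tz":0,"turn":0,"hand":1},
    {"tx":0.6,"ty":0.65,"tz":0,"turn":0,"hand":1},
    {"tx":0.5,"ty":0.75,"tz":0,"turn":0,"hand":1},
    {"tx":0.3,"ty":0.6,"tz":0,"turn":0,"hand":1},
  ],
)

```text
time_s: 26.65
tcp_pos: [0.5826, -0.1908, 0.1357]
eef_rot: [-179.9, 0.1, 89.9]
contact_force: [-6.8, -6.7, 3.5]
gripper_width: 0.0002
finger_force: 3.9
```

apply_moves(
  motion=[
    {"tx":0,"ty":0.2,"tz":0,"turn":0,"hand":1},
    {"tx":0,"ty":0.1,"tz":0,"turn":0,"hand":1},
    {"tx":0,"ty":0,"tz":0,"turn":0,"hand":1},
    {"tx":0,"ty":0,"tz":0,"turn":0,"hand":1},
    {"tx":0,"ty":0,"tz":0,"turn":0,"hand":1},
  ],
)

```text
time_s: 27.15
tcp_pos: [0.5859, -0.1894, 0.1354]
eef_rot: [-180.0, -0.0, 90.0]
contact_force: [-5.3, -1.6, 4.4]
gripper_width: -0.0001
finger_force: 2.5
```

```bash
python3 - <<'E'
from h import *
s=status.state(); print(s["tcp_pos"],s["eef_rot"],s["contact_force"],s["gripper_width"])
E
```

```text
[ 0.58590503 -0.1893751   0.13538344] [-1.79955765e+02 -7.88774381e-03  8.99834183e+01] [-5.29738518 -1.55323115  4.38416812] -0.00012304043659822677
```

apply_moves(
  motion=[
    {"tx":0,"ty":0.15,"tz":0,"turn":0,"hand":1},
    {"tx":0,"ty":0.15,"tz":0,"turn":0,"hand":1},
    {"tx":0,"ty":0,"tz":0,"turn":0,"hand":1},
    {"tx":0,"ty":0,"tz":0,"turn":0,"hand":1},
    {"tx":0,"ty":0,"tz":0,"turn":0,"hand":1},
  ],
)

```text
time_s: 27.65
tcp_pos: [0.5886, -0.1888, 0.1352]
eef_rot: [-179.9, -0.1, 90.0]
contact_force: [-5.8, -0.3, 4.5]
gripper_width: 0.0003
finger_force: 2.8
```

apply_moves(
  motion=[
    {"tx":0,"ty":0.15,"tz":0,"turn":0,"hand":1},
    {"tx":0,"ty":0.0,"tz":0,"turn":0,"hand":1},
    {"tx":0,"ty":0,"tz":0,"turn":0,"hand":1},
    {"tx":0,"ty":0,"tz":0,"turn":0,"hand":1},
    {"tx":0,"ty":0,"tz":0,"turn":0,"hand":1},
  ],
)

```text
time_s: 28.15
tcp_pos: [0.5899, -0.1885, 0.1352]
eef_rot: [-179.9, -0.1, 90.0]
contact_force: [-6.3, 0.5, 4.6]
gripper_width: -0.0002
finger_force: 2.9
```

apply_moves(
  motion=[
    {"tx":0,"ty":0.15,"tz":0,"turn":0,"hand":1},
    {"tx":0,"ty":0,"tz":0,"turn":0,"hand":1},
    {"tx":0,"ty":0,"tz":0,"turn":0,"hand":1},
    {"tx":0,"ty":0,"tz":0,"turn":0,"hand":1},
    {"tx":0,"ty":0,"tz":0,"turn":0,"hand":1},
  ],
)

```text
time_s: 28.65
tcp_pos: [0.5906, -0.1885, 0.1351]
eef_rot: [-179.8, -0.1, 90.0]
contact_force: [-7.4, 0.9, 6.9]
gripper_width: 0.0001
finger_force: 4.2
```

apply_moves(
  motion=[
    {"tx":0,"ty":0.15,"tz":0,"turn":0,"hand":1},
    {"tx":0,"ty":0.0,"tz":0,"turn":0,"hand":1},
    {"tx":0,"ty":0,"tz":0,"turn":0,"hand":1},
    {"tx":0,"ty":0,"tz":0,"turn":0,"hand":1},
    {"tx":0,"ty":0,"tz":0,"turn":0,"hand":1},
  ],
)

```text
time_s: 29.15
tcp_pos: [0.5907, -0.1885, 0.135]
eef_rot: [-179.7, -0.1, 90.0]
contact_force: [-12.5, 1.2, 8.8]
gripper_width: -0.0001
finger_force: 6.3
```

apply_moves(
  motion=[
    {"tx":0,"ty":0.1,"tz":0,"turn":0,"hand":1},
    {"tx":0,"ty":0.0,"tz":0,"turn":0,"hand":1},
    {"tx":0,"ty":0,"tz":0,"turn":0,"hand":1},
    {"tx":0,"ty":0,"tz":0,"turn":0,"hand":1},
    {"tx":0,"ty":0,"tz":0,"turn":0,"hand":1},
  ],
)

```text
time_s: 29.65
tcp_pos: [0.5908, -0.1885, 0.135]
eef_rot: [-179.6, -0.2, 90.0]
contact_force: [-15.6, 0.2, 10.9]
gripper_width: -0.0001
finger_force: 7.7
```

apply_moves(
  motion=[
    {"tx":0,"ty":-1,"tz":0,"turn":0,"hand":1},
    {"tx":0,"ty":-2,"tz":0,"turn":0,"hand":1},
    {"tx":0,"ty":0,"tz":-4,"turn":0,"hand":1},
    {"tx":0,"ty":0,"tz":-4.8,"turn":0,"hand":1},
    {"tx":0,"ty":0,"tz":-4.8,"turn":0,"hand":0.5},
  ],
)

```text
time_s: 30.15
tcp_pos: [0.5651, -0.1887, 0.2726]
eef_rot: [180.0, -0.0, 90.0]
contact_force: [1.3, 0.2, -0.6]
gripper_width: 0.0134
finger_force: 0.0
```

apply_moves(
  motion=[
    {"tx":0,"ty":0,"tz":-4.4,"turn":0,"hand":0.5},
    {"tx":4,"ty":1,"tz":-1.5,"turn":0,"hand":0.5},
    {"tx":4,"ty":1,"tz":0,"turn":0,"hand":0.5},
    {"tx":3,"ty":0.5,"tz":0,"turn":0,"hand":0.5},
    {"tx":1,"ty":0,"tz":0,"turn":0,"hand":0.5},
  ],
)

```text
time_s: 30.65
tcp_pos: [0.5911, -0.0644, 0.3302]
eef_rot: [179.9, -0.1, 90.3]
contact_force: [1.2, -0.1, -0.5]
gripper_width: 0.0429
finger_force: 0.0
```

apply_moves(
  motion=[
    {"tx":0,"ty":0,"tz":0,"turn":0,"hand":0.5},
    {"tx":0,"ty":0,"tz":0,"turn":0,"hand":0.5},
    {"tx":0,"ty":0,"tz":0,"turn":0,"hand":0.5},
    {"tx":0,"ty":0,"tz":0,"turn":0,"hand":0.5},
    {"tx":0,"ty":0,"tz":0,"turn":0,"hand":0.5},
  ],
)

```text
time_s: 31.15
tcp_pos: [0.59, -0.0703, 0.3298]
eef_rot: [180.0, 0.0, 89.9]
contact_force: [-0.7, -0.3, 0.5]
gripper_width: 0.0423
finger_force: 0.0
```

```bash
python3 - <<'E'
from h import *
im,c=snap("wrist","w16")
s=status.state(); print(s["tcp_pos"],s["eef_rot"],s["contact_force"],s["gripper_width"],s["qpos"].round(0))
E
```

```text
[ 0.59002878 -0.07009915  0.32978553] [1.79997466e+02 9.02149322e-03 8.99321684e+01] [ 0.19168688 -0.09304008 -0.17514983] 0.0430555417111106 [-13.  21.  19. 105.  -8.  56.  10.]
```

View pics/w16.png

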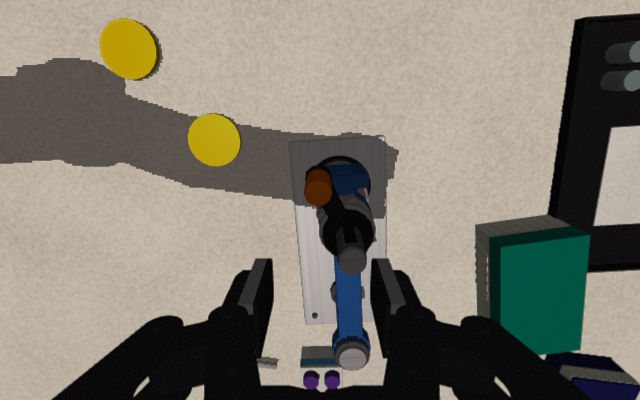

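```bash
python3 - <<'E'
from h import *
c=cam("wrist"); im=cv2.imread("pics/w16.png"); h=cv2.cvtColor(im,cv2.COLOR_BGR2HSV)
m=cv2.inRange(h,(4,130,40),(16,255,255)); m[:140]=0;m[230:]=0;m[:,:290]=0;m[:,380:]=0
q=max(cv2.findContours(m,0,1)[0],key=cv2.contourArea); print(cv2.boundingRect(q),cv2.contourArea(q))
# fit: predicted silhouette of cylinder for centre search
from scipy.optimize import minimize
a=np.linspace(0,2*np.pi,40)
def sil(x,y):
    pts=np.concatenate([np.c_[x+.01*np.cos(a),y+.01*np.sin(a),np.full(40,z)] for z in (.184,.222)])
    mm=np.zeros(m.shape,np.uint8); cv2.fillConvexPoly(mm,cv2.convexHull(proj(c,pts).round().astype(np.int32)),255); return mm
best=min(((np.count_nonzero(sil(x,y)!=m),x,y) for x in np.arange(.57,.61,.001) for y in np.arange(-.085,-.04,.001)))
print(best, np.count_nonzero(m))
print("spindle",unproj(c,[(352,260)],.226),"pillar",unproj(c,[(351,354)],.152))
sp=np.array([.611,-.110]); d=np.array(best[1:])-sp; print(np.hypot(*d), np.degrees(np.arctan2(d[1],d[0])))
big=cv2.resize(im[140:290,280:400],None,fx=4,fy=4); cv2.imwrite("pics/w16c.png",big)
E
```

```text
(304, 169, 28, 38) 778.0
(np.int64(174), np.float64(0.586), np.float64(-0.05799999999999998)) 826
spindle [[ 0.61124583 -0.1075793   0.226     ]] pillar [[ 0.61990463 -0.25250567  0.152     ]]
0.05769748694700665 115.67681568183824
```

View pics/w16c.png

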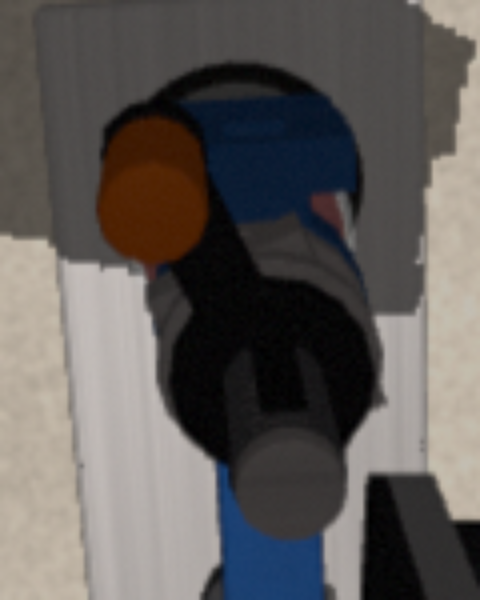

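The crop shows the orange handle top at full-image pixel (318,193), the spindle top at (352,260), and the crank about 23° ccw of the nose (nut ≈ -0.41). I compute one full clockwise circle.

```bash
python3 - <<'E'
from h import *
r=5.5
a=np.radians(117-14.4*np.arange(26)); p=np.c_[r*np.sin(a),r*np.cos(a)].round(2)
d=np.diff(p,axis=0).round(2)
for k in range(5): print([{"tx":float(x),"ty":float(y),"tz":0,"turn":0,"hand":0.9} for x,y in d[5*k:5*k+5]])
E
```

```text
[{'tx': 0.47, 'ty': 1.3, 'tz': 0, 'turn': 0, 'hand': 0.9}, {'tx': 0.13, 'ty': 1.37, 'tz': 0, 'turn': 0, 'hand': 0.9}, {'tx': -0.22, 'ty': 1.36, 'tz': 0, 'turn': 0, 'hand': 0.9}, {'tx': -0.55, 'ty': 1.27, 'tz': 0, 'turn': 0, 'hand': 0.9}, {'tx': -0.84, 'ty': 1.09, 'tz': 0, 'turn': 0, 'hand': 0.9}]
[{'tx': -1.09, 'ty': 0.84, 'tz': 0, 'turn': 0, 'hand': 0.9}, {'tx': -1.27, 'ty': 0.55, 'tz': 0, 'turn': 0, 'hand': 0.9}, {'tx': -1.36, 'ty': 0.22, 'tz': 0, 'turn': 0, 'hand': 0.9}, {'tx': -1.37, 'ty': -0.13, 'tz': 0, 'turn': 0, 'hand': 0.9}, {'tx': -1.3, 'ty': -0.47, 'tz': 0, 'turn': 0, 'hand': 0.9}]
[{'tx': -1.14, 'ty': -0.77, 'tz': 0, 'turn': 0, 'hand': 0.9}, {'tx': -0.91, 'ty': -1.04, 'tz': 0, 'turn': 0, 'hand': 0.9}, {'tx': -0.62, 'ty': -1.23, 'tz': 0, 'turn': 0, 'hand': 0.9}, {'tx': -0.31, 'ty': -1.34, 'tz': 0, 'turn': 0, 'hand': 0.9}, {'tx': 0.05, 'ty': -1.38, 'tz': 0, 'turn': 0, 'hand': 0.9}]
[{'tx': 0.38, 'ty': -1.32, 'tz': 0, 'turn': 0, 'hand': 0.9}, {'tx': 0.7, 'ty': -1.19, 'tz': 0, 'turn': 0, 'hand': 0.9}, {'tx': 0.98, 'ty': -0.98, 'tz': 0, 'turn': 0, 'hand': 0.9}, {'tx': 1.19, 'ty': -0.7, 'tz': 0, 'turn': 0, 'hand': 0.9}, {'tx': 1.32, 'ty': -0.38, 'tz': 0, 'turn': 0, 'hand': 0.9}]
[{'tx': 1.38, 'ty': -0.05, 'tz': 0, 'turn': 0, 'hand': 0.9}, {'tx': 1.34, 'ty': 0.31, 'tz': 0, 'turn': 0, 'hand': 0.9}, {'tx': 1.23, 'ty': 0.62, 'tz': 0, 'turn': 0, 'hand': 0.9}, {'tx': 1.04, 'ty': 0.91, 'tz': 0, 'turn': 0, 'hand': 0.9}, {'tx': 0.77, 'ty': 1.14, 'tz': 0, 'turn': 0, 'hand': 0.9}]
```

apply_moves(
  motion=[
    {"tx":0.6,"ty":-0.2,"tz":3.5,"turn":0,"hand":0.5},
    {"tx":0.55,"ty":-0.2,"tz":3.5,"turn":0,"hand":0.5},
    {"tx":0,"ty":0,"tz":2.5,"turn":0,"hand":0.5},
    {"tx":0,"ty":0,"tz":0,"turn":0,"hand":0.5},
    {"tx":0,"ty":0,"tz":0,"turn":0,"hand":0.5},
  ],
)

```text
time_s: 31.7
tcp_pos: [0.5864, -0.0583, 0.2352]
eef_rot: [-180.0, 0.0, 90.0]
contact_force: [0.7, 0.2, 0.1]
gripper_width: 0.0424
finger_force: 0.0
```

```bash
python3 - <<'E'
from h import *
im,c=snap("wrist","w17"); im=im[100:400,120:520]; cv2.imwrite("pics/w17.png",im)
s=status.state(); print(s["tcp_pos"],s["eef_rot"],s["contact_force"],s["gripper_width"]); print(proj(c,[[*s["tcp_pos"][:2],.222]])-[120,100])
E
```

```text
[ 0.58682411 -0.05832772  0.23594489] [1.79919698e+02 1.47397761e-02 8.99638869e+01] [-1.26021433 -0.36657467  0.33186572] 0.042527949590133104
[[203.91835953 176.45414991]]
```

View pics/w17.png

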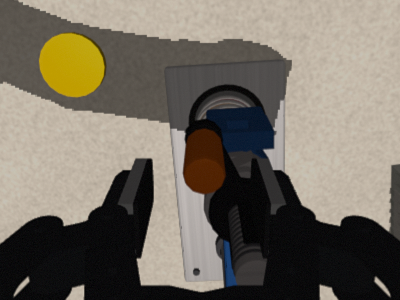

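The handle top is at crop (204,176), exactly where the TCP projects. I descend, grip and crank.

apply_moves(
  motion=[
    {"tx":0,"ty":0,"tz":2,"turn":0,"hand":0.5},
    {"tx":0,"ty":0,"tz":1.2,"turn":0,"hand":0.5},
    {"tx":0,"ty":0,"tz":0,"turn":0,"hand":0.9},
    {"tx":0,"ty":0,"tz":0,"turn":0,"hand":0.9},
    {"tx":0,"ty":0,"tz":0,"turn":0,"hand":0.9},
  ],
  force=40,
)

```text
time_s: 32.25
tcp_pos: [0.5864, -0.058, 0.2034]
eef_rot: [180.0, 0.0, 90.0]
contact_force: [1.2, -0.5, -2.3]
gripper_width: 0.019
finger_force: 39.2
```

apply_moves(
  motion=[
    {"tx":0,"ty":0,"tz":0,"turn":0,"hand":0.9},
    {"tx":0,"ty":0,"tz":0,"turn":0,"hand":0.9},
    {"tx":0,"ty":0,"tz":0,"turn":0,"hand":0.9},
    {"tx":0,"ty":0,"tz":0,"turn":0,"hand":0.9},
    {"tx":0,"ty":0,"tz":0,"turn":0,"hand":0.9},
  ],
)

```text
time_s: 32.75
tcp_pos: [0.5864, -0.0579, 0.2032]
eef_rot: [180.0, 0.0, 90.0]
contact_force: [-0.8, -0.5, 4.1]
gripper_width: 0.0184
finger_force: 39.6
```

apply_moves(
  motion=[
    {"tx":0.47,"ty":1.3,"tz":0,"turn":0,"hand":0.9},
    {"tx":0.13,"ty":1.37,"tz":0,"turn":0,"hand":0.9},
    {"tx":-0.22,"ty":1.36,"tz":0,"turn":0,"hand":0.9},
    {"tx":-0.55,"ty":1.27,"tz":0,"turn":0,"hand":0.9},
    {"tx":-0.84,"ty":1.09,"tz":0,"turn":0,"hand":0.9},
  ],
)

```text
time_s: 33.25
tcp_pos: [0.651, -0.0675, 0.2032]
eef_rot: [180.0, -0.0, 90.1]
contact_force: [-2.4, -1.6, 5.8]
gripper_width: 0.0187
finger_force: 40.0
```

apply_moves(
  motion=[
    {"tx":-1.09,"ty":0.84,"tz":0,"turn":0,"hand":0.9},
    {"tx":-1.27,"ty":0.55,"tz":0,"turn":0,"hand":0.9},
    {"tx":-1.36,"ty":0.22,"tz":0,"turn":0,"hand":0.9},
    {"tx":-1.37,"ty":-0.13,"tz":0,"turn":0,"hand":0.9},
    {"tx":-1.3,"ty":-0.47,"tz":0,"turn":0,"hand":0.9},
  ],
)

```text
time_s: 33.75
tcp_pos: [0.661, -0.132, 0.2033]
eef_rot: [179.9, -0.0, 90.0]
contact_force: [-1.8, 2.0, 5.2]
gripper_width: 0.0193
finger_force: 40.2
```

apply_moves(
  motion=[
    {"tx":-1.14,"ty":-0.77,"tz":0,"turn":0,"hand":0.9},
    {"tx":-0.91,"ty":-1.04,"tz":0,"turn":0,"hand":0.9},
    {"tx":-0.62,"ty":-1.23,"tz":0,"turn":0,"hand":0.9},
    {"tx":-0.31,"ty":-1.34,"tz":0,"turn":0,"hand":0.9},
    {"tx":0.05,"ty":-1.38,"tz":0,"turn":0,"hand":0.9},
  ],
)

```text
time_s: 34.25
tcp_pos: [0.6029, -0.161, 0.2033]
eef_rot: [179.9, -0.0, 90.0]
contact_force: [1.0, 4.8, 4.2]
gripper_width: 0.0187
finger_force: 39.9
```

apply_moves(
  motion=[
    {"tx":0.38,"ty":-1.32,"tz":0,"turn":0,"hand":0.9},
    {"tx":0.7,"ty":-1.19,"tz":0,"turn":0,"hand":0.9},
    {"tx":0.98,"ty":-0.98,"tz":0,"turn":0,"hand":0.9},
    {"tx":1.19,"ty":-0.7,"tz":0,"turn":0,"hand":0.9},
    {"tx":1.32,"ty":-0.38,"tz":0,"turn":0,"hand":0.9},
  ],
)

```text
time_s: 34.75
tcp_pos: [0.5566, -0.1148, 0.2032]
eef_rot: [179.9, 0.0, 90.0]
contact_force: [4.4, 0.6, 4.0]
gripper_width: 0.0184
finger_force: 39.9
```

apply_moves(
  motion=[
    {"tx":1.38,"ty":-0.05,"tz":0,"turn":0,"hand":0.9},
    {"tx":1.34,"ty":0.31,"tz":0,"turn":0,"hand":0.9},
    {"tx":1.23,"ty":0.62,"tz":0,"turn":0,"hand":0.9},
    {"tx":1.04,"ty":0.91,"tz":0,"turn":0,"hand":0.9},
    {"tx":0.77,"ty":1.14,"tz":0,"turn":0,"hand":0.9},
  ],
)

```text
time_s: 35.25
tcp_pos: [0.5864, -0.0571, 0.2031]
eef_rot: [180.0, 0.0, 90.0]
contact_force: [1.9, -4.6, 4.2]
gripper_width: 0.0186
finger_force: 40.0
```

apply_moves(
  motion=[
    {"tx":0,"ty":0,"tz":0,"turn":0,"hand":0.9},
    {"tx":0,"ty":0,"tz":0,"turn":0,"hand":0.9},
    {"tx":0,"ty":0,"tz":0,"turn":0,"hand":0.9},
    {"tx":0,"ty":0,"tz":0,"turn":0,"hand":0.9},
    {"tx":0,"ty":0,"tz":0,"turn":0,"hand":0.9},
  ],
)

```text
time_s: 35.75
tcp_pos: [0.5866, -0.0572, 0.2032]
eef_rot: [179.9, 0.0, 90.0]
contact_force: [1.0, 0.1, 6.4]
gripper_width: 0.0191
finger_force: 40.0
```

Works well with small forces. Second turn.

apply_moves(
  motion=[
    {"tx":0.47,"ty":1.3,"tz":0,"turn":0,"hand":0.9},
    {"tx":0.13,"ty":1.37,"tz":0,"turn":0,"hand":0.9},
    {"tx":-0.22,"ty":1.36,"tz":0,"turn":0,"hand":0.9},
    {"tx":-0.55,"ty":1.27,"tz":0,"turn":0,"hand":0.9},
    {"tx":-0.84,"ty":1.09,"tz":0,"turn":0,"hand":0.9},
  ],
)

```text
time_s: 36.25
tcp_pos: [0.6501, -0.0676, 0.2031]
eef_rot: [-180.0, 0.0, 90.0]
contact_force: [-2.4, -2.1, 9.9]
gripper_width: 0.0185
finger_force: 40.4
```

apply_moves(
  motion=[
    {"tx":-1.09,"ty":0.84,"tz":0,"turn":0,"hand":0.9},
    {"tx":-1.27,"ty":0.55,"tz":0,"turn":0,"hand":0.9},
    {"tx":-1.36,"ty":0.22,"tz":0,"turn":0,"hand":0.9},
    {"tx":-1.37,"ty":-0.13,"tz":0,"turn":0,"hand":0.9},
    {"tx":-1.3,"ty":-0.47,"tz":0,"turn":0,"hand":0.9},
  ],
)

```text
time_s: 36.75
tcp_pos: [0.6605, -0.1315, 0.2032]
eef_rot: [180.0, 0.0, 90.0]
contact_force: [-1.9, 2.6, 9.0]
gripper_width: 0.0188
finger_force: 40.5
```

apply_moves(
  motion=[
    {"tx":-1.14,"ty":-0.77,"tz":0,"turn":0,"hand":0.9},
    {"tx":-0.91,"ty":-1.04,"tz":0,"turn":0,"hand":0.9},
    {"tx":-0.62,"ty":-1.23,"tz":0,"turn":0,"hand":0.9},
    {"tx":-0.31,"ty":-1.34,"tz":0,"turn":0,"hand":0.9},
    {"tx":0.05,"ty":-1.38,"tz":0,"turn":0,"hand":0.9},
  ],
)

```text
time_s: 37.25
tcp_pos: [0.6023, -0.161, 0.2032]
eef_rot: [180.0, 0.0, 90.0]
contact_force: [0.9, 2.9, 7.1]
gripper_width: 0.0187
finger_force: 40.2
```

apply_moves(
  motion=[
    {"tx":0.38,"ty":-1.32,"tz":0,"turn":0,"hand":0.9},
    {"tx":0.7,"ty":-1.19,"tz":0,"turn":0,"hand":0.9},
    {"tx":0.98,"ty":-0.98,"tz":0,"turn":0,"hand":0.9},
    {"tx":1.19,"ty":-0.7,"tz":0,"turn":0,"hand":0.9},
    {"tx":1.32,"ty":-0.38,"tz":0,"turn":0,"hand":0.9},
  ],
)

```text
time_s: 37.75
tcp_pos: [0.5565, -0.1148, 0.2032]
eef_rot: [180.0, 0.0, 90.0]
contact_force: [3.7, 1.0, 5.3]
gripper_width: 0.0191
finger_force: 40.0
```

apply_moves(
  motion=[
    {"tx":1.38,"ty":-0.05,"tz":0,"turn":0,"hand":0.9},
    {"tx":1.34,"ty":0.31,"tz":0,"turn":0,"hand":0.9},
    {"tx":1.23,"ty":0.62,"tz":0,"turn":0,"hand":0.9},
    {"tx":1.04,"ty":0.91,"tz":0,"turn":0,"hand":0.9},
    {"tx":0.77,"ty":1.14,"tz":0,"turn":0,"hand":0.9},
  ],
)

```text
time_s: 38.25
tcp_pos: [0.5864, -0.0571, 0.2032]
eef_rot: [180.0, 0.0, 90.0]
contact_force: [1.6, -5.8, 5.7]
gripper_width: 0.0188
finger_force: 40.0
```

```bash
python3 - <<'E'
import numpy as np
r=5.5
a=np.radians(117-113.25/8*np.arange(9)); p=np.c_[r*np.sin(a),r*np.cos(a)].round(2)
print(np.diff(p,axis=0).round(2).tolist())
# circle fit from TCP samples
P=np.array([[.5864,-.0579],[.661,-.132],[.6029,-.161],[.5566,-.1148],[.5864,-.0571],[.651,-.0675]])
A=np.c_[2*P,np.ones(6)]; s=np.linalg.lstsq(A,(P**2).sum(1),rcond=None)[0]; print(s[:2],np.sqrt(s[2]+s[0]**2+s[1]**2))
E
```

```text
[[0.46, 1.28], [0.14, 1.35], [-0.2, 1.34], [-0.52, 1.25], [-0.81, 1.09], [-1.05, 0.85], [-1.23, 0.57], [-1.33, 0.26]]
[ 0.61168121 -0.10660582] 0.05536353023135732
```

apply_moves(
  motion=[
    {"tx":0.46,"ty":1.28,"tz":0,"turn":0,"hand":0.9},
    {"tx":0.14,"ty":1.35,"tz":0,"turn":0,"hand":0.9},
    {"tx":-0.2,"ty":1.34,"tz":0,"turn":0,"hand":0.9},
    {"tx":-0.52,"ty":1.25,"tz":0,"turn":0,"hand":0.9},
    {"tx":-0.81,"ty":1.09,"tz":0,"turn":0,"hand":0.9},
  ],
)

```text
time_s: 38.75
tcp_pos: [0.6492, -0.0669, 0.2031]
eef_rot: [-179.9, 0.0, 90.0]
contact_force: [-4.3, -2.7, 9.8]
gripper_width: 0.0189
finger_force: 40.4
```

apply_moves(
  motion=[
    {"tx":-1.05,"ty":0.85,"tz":0,"turn":0,"hand":0.9},
    {"tx":-1.23,"ty":0.57,"tz":0,"turn":0,"hand":0.9},
    {"tx":-1.2,"ty":0.26,"tz":0,"turn":0,"hand":0.9},
    {"tx":0,"ty":0,"tz":0,"turn":0,"hand":0.9},
    {"tx":0,"ty":0,"tz":0,"turn":0,"hand":0.9},
  ],
)

```text
time_s: 39.25
tcp_pos: [0.6658, -0.1024, 0.2032]
eef_rot: [-180.0, 0.1, 90.0]
contact_force: [-0.4, -1.2, 9.0]
gripper_width: 0.0189
finger_force: 40.3
```

apply_moves(
  motion=[
    {"tx":0,"ty":0,"tz":0,"turn":0,"hand":0.9},
    {"tx":0,"ty":0,"tz":0,"turn":0,"hand":0.9},
    {"tx":0,"ty":0,"tz":0,"turn":0,"hand":0.9},
    {"tx":0,"ty":0,"tz":0,"turn":0,"hand":0.9},
    {"tx":0,"ty":0,"tz":0,"turn":0,"hand":0.9},
  ],
)

```text
time_s: 39.75
tcp_pos: [0.6657, -0.1018, 0.2032]
eef_rot: [-180.0, 0.0, 90.0]
contact_force: [-1.3, -1.0, 8.4]
gripper_width: 0.0188
finger_force: 40.3
```

apply_moves(
  motion=[
    {"tx":-0.1,"ty":0,"tz":0,"turn":0,"hand":0.9},
    {"tx":0,"ty":0,"tz":0,"turn":0,"hand":0.9},
    {"tx":0,"ty":0,"tz":0,"turn":0,"hand":0.9},
    {"tx":0,"ty":0,"tz":0,"turn":0,"hand":0.5},
    {"tx":0,"ty":0,"tz":0,"turn":0,"hand":0.5},
  ],
)

```text
time_s: 40.25
tcp_pos: [0.6653, -0.1022, 0.2021]
eef_rot: [-179.9, 0.0, 90.0]
contact_force: [0.8, 0.2, 0.6]
gripper_width: 0.0429
finger_force: 0.0
```

apply_moves(
  motion=[
    {"tx":0,"ty":0,"tz":0,"turn":0,"hand":0.5},
    {"tx":0,"ty":0,"tz":-3,"turn":0,"hand":0.5},
    {"tx":0,"ty":0,"tz":-4.5,"turn":0,"hand":0.5},
    {"tx":0,"ty":0,"tz":-4,"turn":0,"hand":0.5},
    {"tx":0,"ty":0,"tz":0,"turn":0,"hand":0.3},
  ],
)

```text
time_s: 40.75
tcp_pos: [0.6681, -0.1037, 0.3235]
eef_rot: [179.5, 0.1, 90.0]
contact_force: [-0.1, -0.1, 0.0]
gripper_width: 0.0558
finger_force: 0.0
```

```bash
python3 - <<'E'
from h import *
s=status.state(); print(s["tcp_pos"],s["qpos"].round(0))
plan([.432,-.376,.27],168.4,15)
E
```

```text
[ 0.66809288 -0.1036615   0.32346453] [ -8.  27.  18.  95. -10.  59.  13.]
[np.float64(-1.82), np.float64(-1.57), np.float64(0.36), np.float64(-0.0913)]
[np.float64(-1.67), np.float64(-1.73), np.float64(0.36), np.float64(-0.0913)]
[np.float64(-1.5), np.float64(-1.88), np.float64(0.36), np.float64(-0.0913)]
[np.float64(-1.32), np.float64(-2.01), np.float64(0.36), np.float64(-0.0913)]
[np.float64(-1.14), np.float64(-2.12), np.float64(0.36), np.float64(-0.0913)]
[np.float64(-0.94), np.float64(-2.21), np.float64(0.36), np.float64(-0.0913)]
[np.float64(-0.73), np.float64(-2.29), np.float64(0.36), np.float64(-0.0913)]
[np.float64(-0.52), np.float64(-2.35), np.float64(0.36), np.float64(-0.0913)]
[np.float64(-0.3), np.float64(-2.38), np.float64(0.36), np.float64(-0.0913)]
[np.float64(-0.09), np.float64(-2.4), np.float64(0.36), np.float64(-0.0913)]
[np.float64(0.13), np.float64(-2.4), np.float64(0.36), np.float64(-0.0913)]
[np.float64(0.35), np.float64(-2.38), np.float64(0.36), np.float64(-0.0913)]
[np.float64(0.57), np.float64(-2.34), np.float64(0.36), np.float64(-0.0913)]
[np.float64(0.78), np.float64(-2.27), np.float64(0.36), np.float64(-0.0913)]
[np.float64(0.98), np.float64(-2.19), np.float64(0.36), np.float64(-0.0913)]
```

apply_moves(
  motion=[
    {"tx":-1.82,"ty":-1.57,"tz":0.36,"turn":-0.0913,"hand":0.3},
    {"tx":-1.67,"ty":-1.73,"tz":0.36,"turn":-0.0913,"hand":0.3},
    {"tx":-1.5,"ty":-1.88,"tz":0.36,"turn":-0.0913,"hand":0.3},
    {"tx":-1.32,"ty":-2.01,"tz":0.36,"turn":-0.0913,"hand":0.3},
    {"tx":-1.14,"ty":-2.12,"tz":0.36,"turn":-0.0913,"hand":0.3},
  ],
)

```text
time_s: 41.25
tcp_pos: [0.5863, -0.1942, 0.299]
eef_rot: [-180.0, -0.0, 116.4]
contact_force: [-0.4, -0.3, 0.1]
gripper_width: 0.0597
finger_force: 0.0
```

apply_moves(
  motion=[
    {"tx":-0.94,"ty":-2.21,"tz":0.36,"turn":-0.0913,"hand":0.3},
    {"tx":-0.73,"ty":-2.29,"tz":0.36,"turn":-0.0913,"hand":0.3},
    {"tx":-0.52,"ty":-2.35,"tz":0.36,"turn":-0.0913,"hand":0.3},
    {"tx":-0.3,"ty":-2.38,"tz":0.36,"turn":-0.0913,"hand":0.3},
    {"tx":-0.09,"ty":-2.4,"tz":0.36,"turn":-0.0913,"hand":0.3},
  ],
)

```text
time_s: 41.75
tcp_pos: [0.5077, -0.2851, 0.281]
eef_rot: [-180.0, -0.1, 142.5]
contact_force: [0.1, 0.5, 0.4]
gripper_width: 0.0597
finger_force: 0.0
```

apply_moves(
  motion=[
    {"tx":0.13,"ty":-2.4,"tz":0.36,"turn":-0.0913,"hand":0.3},
    {"tx":0.35,"ty":-2.38,"tz":0.36,"turn":-0.0913,"hand":0.3},
    {"tx":0.57,"ty":-2.34,"tz":0.36,"turn":-0.0913,"hand":0.3},
    {"tx":0.78,"ty":-2.27,"tz":0.36,"turn":-0.0913,"hand":0.3},
    {"tx":0.98,"ty":-2.19,"tz":0.36,"turn":-0.0913,"hand":0.3},
  ],
)

```text
time_s: 42.25
tcp_pos: [0.4291, -0.3759, 0.263]
eef_rot: [180.0, -0.0, 168.7]
contact_force: [0.3, -0.3, -0.4]
gripper_width: 0.0595
finger_force: 0.0
```

apply_moves(
  motion=[
    {"tx":0,"ty":0,"tz":0,"turn":0,"hand":0.3},
    {"tx":0,"ty":0,"tz":0,"turn":0,"hand":0.3},
    {"tx":0,"ty":0,"tz":0,"turn":0,"hand":0.3},
    {"tx":0,"ty":0,"tz":0,"turn":0,"hand":0.3},
    {"tx":0,"ty":0,"tz":0,"turn":0,"hand":0.3},
  ],
)

```text
time_s: 42.75
tcp_pos: [0.4307, -0.3748, 0.2638]
eef_rot: [180.0, 0.0, 168.5]
contact_force: [-0.2, 0.1, -0.4]
gripper_width: 0.0602
finger_force: 0.0
```

```bash
python3 - <<'E'
from h import *
im,c=snap("wrist","w18")
s=status.state(); print(s["tcp_pos"],s["eef_rot"],s["contact_force"],s["gripper_width"],s["qpos"].round(0))
h=cv2.cvtColor(im,cv2.COLOR_BGR2HSV); m=cv2.inRange(h,(0,160,50),(4,255,255))|cv2.inRange(h,(174,160,50),(180,255,255))
for q in cv2.findContours(m,0,1)[0]:
    if cv2.contourArea(q)>100: print(cv2.boundingRect(q),cv2.contourArea(q),cv2.boxPoints(cv2.minAreaRect(q)).round().tolist())
E
```

```text
[ 0.43063741 -0.37494968  0.26382892] [1.79997502e+02 1.07373107e-02 1.68523559e+02] [-0.44587994  0.86997464 -0.06806324] 0.05996904241008594 [ 36.  23.  -0. 111.   0.  46. 114.]
(308, 153, 20, 36) 612.0 [[308.0, 153.0], [327.0, 153.0], [327.0, 188.0], [308.0, 188.0]]
```

View pics/w18.png

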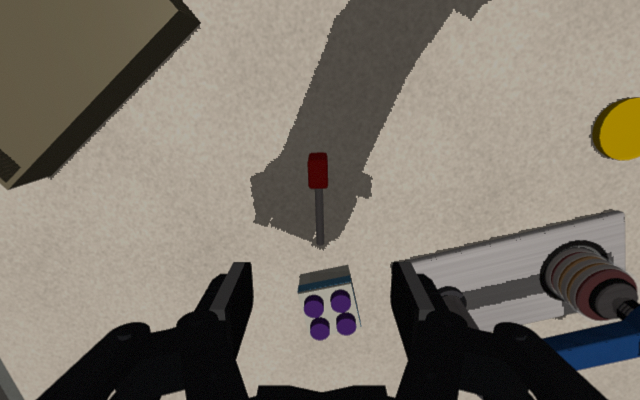

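The picture shows the pin's red grip at (318,170), the shank to (320,245) nearly along the image column, and the vial box at (328,300). The stack and arm are at right. I fit the block's pose.

```bash
cat > pin.py <<'E'
from h import *
from scipy.optimize import minimize
def fitpin(im,c,x0):
    h=cv2.cvtColor(im,cv2.COLOR_BGR2HSV); m=cv2.inRange(h,(0,140,30),(5,255,255))|cv2.inRange(h,(173,140,30),(180,255,255))
    n,l,st,_=cv2.connectedComponentsWithStats(m); k=1+np.argmax(st[1:,4]); m=(l==k).astype(np.uint8)*255
    B=np.array([[a,b,z] for a in(-.015,.015) for b in(-.01,.01) for z in(0,.046)])
    def f(p):
        co,si=np.cos(p[2]),np.sin(p[2]); W=np.c_[p[0]+co*B[:,0]-si*B[:,1],p[1]+si*B[:,0]+co*B[:,1],B[:,2]]
        mm=np.zeros(m.shape,np.uint8); cv2.fillConvexPoly(mm,(cv2.convexHull(proj(c,W).astype(np.float32))*16).round().astype(np.int32),255,cv2.LINE_8,4)
        return np.count_nonzero(mm!=m)
    r=minimize(f,x0,method="Nelder-Mead",options=dict(initial_simplex=np.array(x0)+np.array([[0,0,0],[.006,0,0],[0,.006,0],[0,0,.15]])))
    return r.x,r.fun,np.count_nonzero(m)
E
python3 - <<'E'
from pin import *
c=cam("wrist"); im=cv2.imread("pics/w18.png")
x,e,n=fitpin(im,c,[.42,-.373,np.radians(-11.6)]); print(x[:2],np.degrees(x[2]),e,n)
tip=unproj(c,[(321,244)],.012)[0]; d=tip[:2]-x[:2]; print(tip,np.hypot(*d),np.degrees(np.arctan2(d[1],d[0])))
plan([*x[:2],.13],180+np.degrees(np.arctan2(d[1],d[0])),5)
E
```

```text
[ 0.43287677 -0.37797782] -10.86806228301066 107.0 684
[ 0.52055026 -0.39264824  0.012     ] 0.08889241843923715 -9.499310538491086
[np.float64(-0.06), np.float64(-0.05), np.float64(2.68), np.float64(-0.0069)]
[np.float64(-0.06), np.float64(-0.05), np.float64(2.68), np.float64(-0.0069)]
[np.float64(-0.06), np.float64(-0.05), np.float64(2.68), np.float64(-0.0069)]
[np.float64(-0.05), np.float64(-0.05), np.float64(2.68), np.float64(-0.0069)]
[np.float64(-0.05), np.float64(-0.05), np.float64(2.68), np.float64(-0.0069)]
```

apply_moves(
  motion=[
    {"tx":-0.06,"ty":-0.05,"tz":2.68,"turn":-0.005,"hand":0.3},
    {"tx":-0.06,"ty":-0.05,"tz":2.68,"turn":-0.005,"hand":0.3},
    {"tx":-0.06,"ty":-0.05,"tz":2.68,"turn":-0.005,"hand":0.3},
    {"tx":-0.05,"ty":-0.05,"tz":2.68,"turn":-0.005,"hand":0.3},
    {"tx":-0.05,"ty":-0.05,"tz":2.68,"turn":-0.005,"hand":0.3},
  ],
)

```text
time_s: 43.3
tcp_pos: [0.4328, -0.3783, 0.1289]
eef_rot: [-180.0, 0.0, 169.9]
contact_force: [1.3, -0.7, -1.3]
gripper_width: 0.0601
finger_force: 0.0
```

apply_moves(
  motion=[
    {"tx":0,"ty":0,"tz":0,"turn":0,"hand":0.3},
    {"tx":0,"ty":0,"tz":0,"turn":0,"hand":0.3},
    {"tx":0,"ty":0,"tz":0,"turn":0,"hand":0.3},
    {"tx":0,"ty":0,"tz":0,"turn":0,"hand":0.3},
    {"tx":0,"ty":0,"tz":0,"turn":0,"hand":0.3},
  ],
)

```text
time_s: 43.8
tcp_pos: [0.4328, -0.3788, 0.1309]
eef_rot: [-180.0, 0.1, 169.9]
contact_force: [-0.2, -0.0, 0.0]
gripper_width: 0.0601
finger_force: 0.0
```

```bash
python3 - <<'E'
from pin import *
im,c=snap("wrist","w19")
s=status.state(); print(s["tcp_pos"],s["eef_rot"],s["contact_force"],s["gripper_width"])
x,e,n=fitpin(im,c,[.433,-.378,np.radians(-10)]); print(x[:2],np.degrees(x[2]),e,n)
plan([*x[:2],.028],180+np.degrees(x[2]),4)
E
```

```text
[ 0.4326602  -0.37875906  0.1307393 ] [-1.79960469e+02  8.12910342e-02  1.69894415e+02] [ 0.02267917  0.72275104 -1.0086629 ] 0.05998805266202831
[ 0.43110623 -0.37841193] -10.03212699303381 242.0 1759
[np.float64(0.04), np.float64(0.0), np.float64(2.57), np.float64(-0.0003)]
[np.float64(0.04), np.float64(0.0), np.float64(2.57), np.float64(-0.0003)]
[np.float64(0.04), np.float64(0.0), np.float64(2.57), np.float64(-0.0003)]
[np.float64(0.04), np.float64(0.0), np.float64(2.57), np.float64(-0.0003)]
```

apply_moves(
  motion=[
    {"tx":0.1,"ty":0,"tz":3.5,"turn":0,"hand":0.3},
    {"tx":0.05,"ty":0,"tz":3.5,"turn":0,"hand":0.3},
    {"tx":0,"ty":0,"tz":2.3,"turn":0,"hand":0.3},
    {"tx":0,"ty":0,"tz":0.9,"turn":0,"hand":0.3},
    {"tx":0,"ty":0,"tz":0,"turn":0,"hand":0.3},
  ],
)

```text
time_s: 44.35
tcp_pos: [0.4306, -0.378, 0.0271]
eef_rot: [180.0, -0.1, 169.9]
contact_force: [0.0, -1.1, 0.5]
gripper_width: 0.0599
finger_force: 0.0
```

apply_moves(
  motion=[
    {"tx":0,"ty":0,"tz":0,"turn":0,"hand":0.9},
    {"tx":0,"ty":0,"tz":0,"turn":0,"hand":0.9},
    {"tx":0,"ty":0,"tz":0,"turn":0,"hand":0.9},
    {"tx":0,"ty":0,"tz":0,"turn":0,"hand":0.9},
    {"tx":0,"ty":0,"tz":0,"turn":0,"hand":0.9},
  ],
  force=60,
)

```text
time_s: 44.85
tcp_pos: [0.4314, -0.3787, 0.0292]
eef_rot: [-179.9, 0.1, 169.9]
contact_force: [-0.2, 1.3, 5.2]
gripper_width: 0.019
finger_force: 58.6
```

```bash
python3 - <<'E'
from h import *
s=status.state(); print(s["tcp_pos"],s["eef_rot"],s["contact_force"],s["gripper_width"],s["finger_force"])
E
```

```text
[ 0.43143675 -0.3787267   0.02919443] [-1.79944233e+02  1.11762328e-01  1.69894513e+02] [-0.21043779  1.29505063  5.15155059] 0.01900576148314674 58.56842815876007
```

apply_moves(
  motion=[
    {"tx":0,"ty":0,"tz":-1,"turn":0,"hand":0.9},
    {"tx":0,"ty":0,"tz":-3,"turn":0,"hand":0.9},
    {"tx":0,"ty":0,"tz":-4.5,"turn":0,"hand":0.9},
    {"tx":0,"ty":0,"tz":-4.5,"turn":0,"hand":0.9},
    {"tx":0,"ty":0,"tz":-4.5,"turn":0,"hand":0.9},
  ],
)

```text
time_s: 45.35
tcp_pos: [0.4305, -0.378, 0.2056]
eef_rot: [-180.0, 0.0, 169.9]
contact_force: [1.3, -0.8, -0.7]
gripper_width: 0.0193
finger_force: 58.6
```

apply_moves(
  motion=[
    {"tx":0,"ty":0,"tz":-4.5,"turn":0,"hand":0.9},
    {"tx":0,"ty":0,"tz":0,"turn":0,"hand":0.9},
    {"tx":0,"ty":0,"tz":0,"turn":0,"hand":0.9},
    {"tx":0,"ty":0,"tz":0,"turn":0,"hand":0.9},
    {"tx":0,"ty":0,"tz":0,"turn":0,"hand":0.9},
  ],
)

```text
time_s: 45.85
tcp_pos: [0.4302, -0.3777, 0.2466]
eef_rot: [179.9, -0.1, 169.9]
contact_force: [1.1, -0.5, -1.0]
gripper_width: 0.0192
finger_force: 58.6
```

```bash
python3 - <<'E'
from h import *
s=status.state(); print(s["tcp_pos"],s["eef_rot"],s["contact_force"],s["gripper_width"],s["finger_force"])
im,c=snap("wrist","w20")
plan([.598,.055,.25],93.75,20)
E
```

```text
[ 0.4302275  -0.37773076  0.2465506 ] [ 1.79935281e+02 -1.26071245e-01  1.69905802e+02] [ 1.06071531 -0.4533849  -1.02433764] 0.019232560593851557 58.632380962371826
[np.float64(-0.45), np.float64(2.28), np.float64(-0.02), np.float64(0.0665)]
[np.float64(-0.29), np.float64(2.3), np.float64(-0.02), np.float64(0.0665)]
[np.float64(-0.14), np.float64(2.32), np.float64(-0.02), np.float64(0.0665)]
[np.float64(0.01), np.float64(2.32), np.float64(-0.02), np.float64(0.0665)]
[np.float64(0.17), np.float64(2.31), np.float64(-0.02), np.float64(0.0665)]
[np.float64(0.32), np.float64(2.3), np.float64(-0.02), np.float64(0.0665)]
[np.float64(0.47), np.float64(2.27), np.float64(-0.02), np.float64(0.0665)]
[np.float64(0.62), np.float64(2.24), np.float64(-0.02), np.float64(0.0665)]
[np.float64(0.77), np.float64(2.19), np.float64(-0.02), np.float64(0.0665)]
[np.float64(0.91), np.float64(2.13), np.float64(-0.02), np.float64(0.0665)]
[np.float64(1.05), np.float64(2.07), np.float64(-0.02), np.float64(0.0665)]
[np.float64(1.19), np.float64(1.99), np.float64(-0.02), np.float64(0.0665)]
[np.float64(1.32), np.float64(1.91), np.float64(-0.02), np.float64(0.0665)]
[np.float64(1.44), np.float64(1.82), np.float64(-0.02), np.float64(0.0665)]
[np.float64(1.56), np.float64(1.72), np.float64(-0.02), np.float64(0.0665)]
[np.float64(1.67), np.float64(1.61), np.float64(-0.02), np.float64(0.0665)]
[np.float64(1.77), np.float64(1.5), np.float64(-0.02), np.float64(0.0665)]
[np.float64(1.87), np.float64(1.38), np.float64(-0.02), np.float64(0.0665)]
[np.float64(1.96), np.float64(1.25), np.float64(-0.02), np.float64(0.0665)]
[np.float64(2.03), np.float64(1.12), np.float64(-0.02), np.float64(0.0665)]
```

apply_moves(
  motion=[
    {"tx":-0.45,"ty":2.28,"tz":-0.5,"turn":0.0665,"hand":0.9},
    {"tx":-0.29,"ty":2.3,"tz":-0.5,"turn":0.0665,"hand":0.9},
    {"tx":-0.14,"ty":2.32,"tz":-0.5,"turn":0.0665,"hand":0.9},
    {"tx":0.01,"ty":2.32,"tz":-0.5,"turn":0.0665,"hand":0.9},
    {"tx":0.17,"ty":2.31,"tz":0,"turn":0.0665,"hand":0.9},
  ],
)

```text
time_s: 46.4
tcp_pos: [0.473, -0.2692, 0.2673]
eef_rot: [-180.0, -0.1, 150.7]
contact_force: [0.2, -1.6, 0.0]
gripper_width: 0.0189
finger_force: 58.6
```

apply_moves(
  motion=[
    {"tx":0.32,"ty":2.3,"tz":0,"turn":0.0665,"hand":0.9},
    {"tx":0.47,"ty":2.27,"tz":0,"turn":0.0665,"hand":0.9},
    {"tx":0.62,"ty":2.24,"tz":0,"turn":0.0665,"hand":0.9},
    {"tx":0.77,"ty":2.19,"tz":0,"turn":0.0665,"hand":0.9},
    {"tx":0.91,"ty":2.13,"tz":0,"turn":0.0665,"hand":0.9},
  ],
)

```text
time_s: 46.9
tcp_pos: [0.5148, -0.1609, 0.2667]
eef_rot: [-179.9, -0.1, 131.6]
contact_force: [0.1, 0.2, -0.4]
gripper_width: 0.019
finger_force: 58.6
```

apply_moves(
  motion=[
    {"tx":1.05,"ty":2.07,"tz":0,"turn":0.0665,"hand":0.9},
    {"tx":1.19,"ty":1.99,"tz":0,"turn":0.0665,"hand":0.9},
    {"tx":1.32,"ty":1.91,"tz":0,"turn":0.0665,"hand":0.9},
    {"tx":1.44,"ty":1.82,"tz":0,"turn":0.0665,"hand":0.9},
    {"tx":1.56,"ty":1.72,"tz":0,"turn":0.0665,"hand":0.9},
  ],
)

```text
time_s: 47.4
tcp_pos: [0.5568, -0.0528, 0.2667]
eef_rot: [-179.9, -0.0, 112.6]
contact_force: [-0.2, -0.1, -1.5]
gripper_width: 0.0193
finger_force: 58.6
```

apply_moves(
  motion=[
    {"tx":1.67,"ty":1.61,"tz":0,"turn":0.0665,"hand":0.9},
    {"tx":1.77,"ty":1.5,"tz":0,"turn":0.0665,"hand":0.9},
    {"tx":1.87,"ty":1.38,"tz":0,"turn":0.0665,"hand":0.9},
    {"tx":1.96,"ty":1.25,"tz":0,"turn":0.0665,"hand":0.9},
    {"tx":2.03,"ty":1.12,"tz":0,"turn":0.0665,"hand":0.9},
  ],
)

```text
time_s: 47.9
tcp_pos: [0.5989, 0.0553, 0.2666]
eef_rot: [-179.9, 0.0, 93.5]
contact_force: [0.9, 0.2, -0.4]
gripper_width: 0.0194
finger_force: 58.6
```

apply_moves(
  motion=[
    {"tx":1.0,"ty":0,"tz":0,"turn":0,"hand":0.9},
    {"tx":0,"ty":0,"tz":0,"turn":0,"hand":0.9},
    {"tx":0,"ty":0,"tz":0,"turn":0,"hand":0.9},
    {"tx":0,"ty":0,"tz":0,"turn":0,"hand":0.9},
    {"tx":0,"ty":0,"tz":0,"turn":0,"hand":0.9},
  ],
)

```text
time_s: 48.4
tcp_pos: [0.5982, 0.063, 0.268]
eef_rot: [180.0, 0.0, 93.6]
contact_force: [0.3, -0.1, -0.6]
gripper_width: 0.0192
finger_force: 58.6
```

```bash
python3 - <<'E'
from h import *
s=status.state(); print(s["tcp_pos"],s["eef_rot"],s["contact_force"],s["gripper_width"],s["finger_force"])
im,c=snap("wrist","w21")
m=snap("scene","s21")[0]
S=np.array([.6117,-.1066]); u=np.array([-.0654,.998])
b=S+.160*u  # block centre with tip 20 mm off the lug face
print("pre",b); plan([*b,.1695],93.75,5)
EOF=0
E
```

```text
[0.59819025 0.06300016 0.26795625] [1.79993428e+02 1.57080446e-02 9.36239974e+01] [ 0.31466851 -0.14928477 -0.55103317] 0.0191532080187357 58.645488023757935
pre [0.601236 0.05308 ]
[np.float64(-0.21), np.float64(0.05), np.float64(1.97), np.float64(-0.0004)]
[np.float64(-0.21), np.float64(0.05), np.float64(1.97), np.float64(-0.0004)]
[np.float64(-0.21), np.float64(0.05), np.float64(1.97), np.float64(-0.0004)]
[np.float64(-0.21), np.float64(0.05), np.float64(1.97), np.float64(-0.0004)]
[np.float64(-0.21), np.float64(0.05), np.float64(1.97), np.float64(-0.0004)]
```

View pics/w21.png

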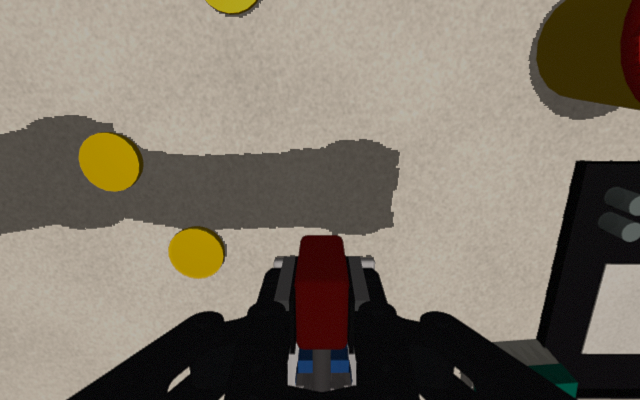

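The pin is held upright and centred at (321,290), with the shank pointing at the blue lug at (322,365). I lower to the pre-insert pose.

apply_moves(
  motion=[
    {"tx":-0.21,"ty":0.05,"tz":1.97,"turn":0,"hand":0.9},
    {"tx":-0.21,"ty":0.05,"tz":1.97,"turn":0,"hand":0.9},
    {"tx":-0.21,"ty":0.05,"tz":1.97,"turn":0,"hand":0.9},
    {"tx":-0.21,"ty":0.05,"tz":1.97,"turn":-0.002,"hand":0.9},
    {"tx":-0.21,"ty":0.05,"tz":1.97,"turn":0,"hand":0.9},
  ],
)

```text
time_s: 49.0
tcp_pos: [0.6016, 0.0535, 0.1687]
eef_rot: [180.0, 0.0, 93.8]
contact_force: [-0.1, 0.8, -1.1]
gripper_width: 0.0191
finger_force: 58.7
```

apply_moves(
  motion=[
    {"tx":0,"ty":0,"tz":0,"turn":0,"hand":0.9},
    {"tx":0,"ty":0,"tz":0,"turn":0,"hand":0.9},
    {"tx":0,"ty":0,"tz":0,"turn":0,"hand":0.9},
    {"tx":0,"ty":0,"tz":0,"turn":0,"hand":0.9},
    {"tx":0,"ty":0,"tz":0,"turn":0,"hand":0.9},
  ],
)

```text
time_s: 49.5
tcp_pos: [0.6019, 0.0542, 0.1701]
eef_rot: [179.9, -0.0, 93.8]
contact_force: [-0.0, -0.6, -0.4]
gripper_width: 0.0189
finger_force: 58.7
```

```bash
python3 - <<'E'
from pin import *
s=status.state(); print(s["tcp_pos"],s["eef_rot"],s["contact_force"])
S=np.array([.6117,-.1066]); u=np.array([-.0654,.998]); v=np.array([.998,.0654])
d=s["tcp_pos"][:2]-S; print("along",d@u,"lateral",d@v)
im,c=snap("wrist","w22")
# visible red face: rows/cols, and blue lug columns
h=cv2.cvtColor(im,cv2.COLOR_BGR2HSV)
for n,m in (("red",cv2.inRange(h,(0,140,30),(5,255,255))|cv2.inRange(h,(173,140,30),(180,255,255))),("blue",cv2.inRange(h,(100,120,30),(118,255,255)))):
    nn,l,st,ce=cv2.connectedComponentsWithStats(m)
    print(n,[st[k].tolist() for k in range(1,nn) if st[k,4]>150])
L=np.array([[*(S+.05*u+w*v),z] for z in (.166,) for w in (-.02,.02)]); print("lug top corners predicted",proj(c,L).round(0).tolist())
E
```

```text
[0.60188135 0.05422009 0.17014525] [ 1.79922173e+02 -1.33250912e-02  9.38246618e+01] [-0.02994276 -0.55764924 -0.37339807]
along 0.16114058767292275 lateral 0.0007186161878125678
red [[294, 235, 56, 115, 5696]]
blue []
lug top corners predicted [[282.0, 477.0], [359.0, 477.0]]
```

apply_moves(
  motion=[
    {"tx":-0.8,"ty":-0.05,"tz":0.05,"turn":0,"hand":0.9},
    {"tx":-0.8,"ty":0,"tz":0,"turn":0,"hand":0.9},
    {"tx":-0.6,"ty":0,"tz":0,"turn":0,"hand":0.9},
    {"tx":-0.5,"ty":0,"tz":0,"turn":0,"hand":0.9},
    {"tx":-0.3,"ty":0,"tz":0,"turn":0,"hand":0.9},
  ],
)

```text
time_s: 50.05
tcp_pos: [0.6031, 0.0231, 0.1688]
eef_rot: [180.0, 0.0, 93.8]
contact_force: [0.8, 0.2, -0.8]
gripper_width: 0.0189
finger_force: 58.7
```

apply_moves(
  motion=[
    {"tx":0,"ty":0,"tz":0,"turn":0,"hand":0.9},
    {"tx":0,"ty":0,"tz":0,"turn":0,"hand":0.9},
    {"tx":0,"ty":0,"tz":0,"turn":0,"hand":0.9},
    {"tx":0,"ty":0,"tz":0,"turn":0,"hand":0.9},
    {"tx":0,"ty":0,"tz":0,"turn":0,"hand":0.9},
  ],
)

```text
time_s: 50.55
tcp_pos: [0.603, 0.0243, 0.1688]
eef_rot: [-180.0, -0.0, 93.8]
contact_force: [0.2, -0.0, -0.7]
gripper_width: 0.0194
finger_force: 58.7
```

apply_moves(
  motion=[
    {"tx":-0.7,"ty":0,"tz":0,"turn":0,"hand":0.9},
    {"tx":-0.7,"ty":0,"tz":0,"turn":0,"hand":0.9},
    {"tx":-0.7,"ty":0,"tz":0,"turn":0,"hand":0.9},
    {"tx":-0.7,"ty":0,"tz":0,"turn":0,"hand":0.9},
    {"tx":-0.2,"ty":0,"tz":0,"turn":0,"hand":0.9},
  ],
)

```text
time_s: 51.05
tcp_pos: [0.6051, -0.0074, 0.1689]
eef_rot: [180.0, 0.0, 93.7]
contact_force: [-0.0, -0.6, -0.8]
gripper_width: 0.0196
finger_force: 58.7
```

apply_moves(
  motion=[
    {"tx":0,"ty":0,"tz":0,"turn":0,"hand":0.9},
    {"tx":0,"ty":0,"tz":0,"turn":0,"hand":0.9},
    {"tx":0,"ty":0,"tz":0,"turn":0,"hand":0.9},
    {"tx":0,"ty":0,"tz":0,"turn":0,"hand":0.9},
    {"tx":0,"ty":0,"tz":0,"turn":0,"hand":0.9},
  ],
)

```text
time_s: 51.55
tcp_pos: [0.605, -0.0056, 0.1688]
eef_rot: [180.0, -0.0, 93.8]
contact_force: [0.5, 0.0, -0.0]
gripper_width: 0.0191
finger_force: 58.7
```

apply_moves(
  motion=[
    {"tx":-0.8,"ty":0,"tz":0,"turn":0,"hand":0.9},
    {"tx":-0.8,"ty":0,"tz":0,"turn":0,"hand":0.9},
    {"tx":-0.8,"ty":0,"tz":0,"turn":0,"hand":0.9},
    {"tx":-0.5,"ty":0,"tz":0,"turn":0,"hand":0.9},
    {"tx":-0.3,"ty":0,"tz":0,"turn":0,"hand":0.9},
  ],
)

```text
time_s: 52.05
tcp_pos: [0.6072, -0.0389, 0.1688]
eef_rot: [180.0, 0.0, 93.7]
contact_force: [-0.1, 0.1, 0.3]
gripper_width: 0.0193
finger_force: 58.7
```

apply_moves(
  motion=[
    {"tx":0,"ty":0,"tz":0,"turn":0,"hand":0.9},
    {"tx":0,"ty":0,"tz":0,"turn":0,"hand":0.9},
    {"tx":-0.15,"ty":0,"tz":0,"turn":0,"hand":0.9},
    {"tx":0,"ty":0,"tz":0,"turn":0,"hand":0.9},
    {"tx":0,"ty":0,"tz":0,"turn":0,"hand":0.9},
  ],
)

```text
time_s: 52.55
tcp_pos: [0.6073, -0.0391, 0.1688]
eef_rot: [180.0, -0.0, 93.8]
contact_force: [0.5, -0.1, -0.8]
gripper_width: 0.0191
finger_force: 58.7
```

apply_moves(
  motion=[
    {"tx":-0.15,"ty":0,"tz":0,"turn":0,"hand":0.9},
    {"tx":0,"ty":0,"tz":0,"turn":0,"hand":0.9},
    {"tx":-0.1,"ty":0,"tz":0,"turn":0,"hand":0.9},
    {"tx":0,"ty":0,"tz":0,"turn":0,"hand":0.9},
    {"tx":0,"ty":0,"tz":0,"turn":0,"hand":0.9},
  ],
)

```text
time_s: 53.05
tcp_pos: [0.6074, -0.0418, 0.1688]
eef_rot: [180.0, 0.0, 93.8]
contact_force: [0.2, 0.5, -0.5]
gripper_width: 0.019
finger_force: 58.7
```

Nearly home; I push until the lug is felt.

apply_moves(
  motion=[
    {"tx":-0.15,"ty":0,"tz":0,"turn":0,"hand":0.9},
    {"tx":0,"ty":0,"tz":0,"turn":0,"hand":0.9},
    {"tx":-0.1,"ty":0,"tz":0,"turn":0,"hand":0.9},
    {"tx":0,"ty":0,"tz":0,"turn":0,"hand":0.9},
    {"tx":0,"ty":0,"tz":0,"turn":0,"hand":0.9},
  ],
)

```text
time_s: 53.55
tcp_pos: [0.6076, -0.0443, 0.1688]
eef_rot: [180.0, 0.0, 93.8]
contact_force: [-0.5, -0.5, -0.3]
gripper_width: 0.019
finger_force: 58.7
```

apply_moves(
  motion=[
    {"tx":-0.1,"ty":0,"tz":0,"turn":0,"hand":0.9},
    {"tx":0,"ty":0,"tz":0,"turn":0,"hand":0.9},
    {"tx":-0.1,"ty":0,"tz":0,"turn":0,"hand":0.9},
    {"tx":0,"ty":0,"tz":0,"turn":0,"hand":0.9},
    {"tx":0,"ty":0,"tz":0,"turn":0,"hand":0.9},
  ],
)

```text
time_s: 54.05
tcp_pos: [0.6076, -0.0446, 0.1688]
eef_rot: [-180.0, -0.1, 93.9]
contact_force: [-2.1, 6.0, 1.0]
gripper_width: 0.0189
finger_force: 58.9
```

apply_moves(
  motion=[
    {"tx":0.05,"ty":0,"tz":0.1,"turn":0,"hand":0.9},
    {"tx":0,"ty":0,"tz":0.1,"turn":0,"hand":0.9},
    {"tx":0,"ty":0,"tz":0,"turn":0,"hand":0.5},
    {"tx":0,"ty":0,"tz":0,"turn":0,"hand":0.5},
    {"tx":0,"ty":0,"tz":0,"turn":0,"hand":0.5},
  ],
)

```text
time_s: 54.55
tcp_pos: [0.6077, -0.0464, 0.1668]
eef_rot: [180.0, 0.0, 93.8]
contact_force: [0.7, -0.6, -0.5]
gripper_width: 0.0426
finger_force: 0.0
```

apply_moves(
  motion=[
    {"tx":0,"ty":0,"tz":-2,"turn":0,"hand":0.5},
    {"tx":0,"ty":0,"tz":-4,"turn":0,"hand":0.5},
    {"tx":0,"ty":0,"tz":-4.5,"turn":0,"hand":0.5},
    {"tx":1,"ty":0,"tz":-4.5,"turn":0,"hand":0.5},
    {"tx":0,"ty":0,"tz":-1,"turn":0,"hand":0.5},
  ],
)

```text
time_s: 55.05
tcp_pos: [0.6089, -0.0354, 0.3319]
eef_rot: [179.6, -0.0, 93.8]
contact_force: [0.3, -0.5, 0.2]
gripper_width: 0.0427
finger_force: 0.0
```

apply_moves(
  motion=[
    {"tx":0,"ty":0,"tz":0,"turn":0,"hand":0.5},
    {"tx":0,"ty":0,"tz":0,"turn":0,"hand":0.5},
    {"tx":0,"ty":0,"tz":0,"turn":0,"hand":0.5},
    {"tx":0,"ty":0,"tz":0,"turn":0,"hand":0.5},
    {"tx":0,"ty":0,"tz":0,"turn":0,"hand":0.5},
  ],
)

```text
time_s: 55.55
tcp_pos: [0.6068, -0.036, 0.3257]
eef_rot: [-179.9, 0.0, 93.8]
contact_force: [-0.5, 0.6, -0.1]
gripper_width: 0.0424
finger_force: 0.0
```

```bash
python3 - <<'E'
from h import *
s=status.state(); print(s["tcp_pos"],s["contact_force"],s["gripper_width"])
S=np.array([.6117,-.1066]); u=np.array([-.0654,.998]); v=np.array([.998,.0654])
im,c=snap("wrist","w23"); h=cv2.cvtColor(im,cv2.COLOR_BGR2HSV)
m=cv2.inRange(h,(0,140,30),(4,255,255))|cv2.inRange(h,(173,140,30),(180,255,255))
nn,l,st,ce=cv2.connectedComponentsWithStats(m); print("red",[st[k].tolist() for k in range(1,nn) if st[k,4]>100])
B=[[*(S+a*u+b*v),z] for a in(.05,.08) for b in (-.01,.01) for z in(.1385,.1845)]
p=proj(c,B); print("expected grip bbox",p.min(0),p.max(0))
o=cv2.inRange(h,(6,130,40),(16,255,255)); nn,l,st,ce=cv2.connectedComponentsWithStats(o); print("orange",[st[k].tolist() for k in range(1,nn) if st[k,4]>100])
a=np.radians(3.75); H=S+.0555*np.array([np.cos(a),np.sin(a)]); B=[[H[0]+i*.01,H[1]+j*.01,z] for i in(-1,1) for j in(-1,1) for z in(.184,.222)]
p=proj(c,B); print("expected handle bbox",p.min(0),p.max(0))
for r in plates(*snap("top","t23"),.072): print(r)
E
```

```text
[ 0.60676923 -0.03597037  0.32567371] [-0.46503649  0.58840122 -0.05487775] 0.04240110467622642
red [[310, 175, 26, 44, 1046]]
expected grip bbox [310.07646856 170.74679689] [335.86940922 220.04942558]
orange []
expected handle bbox [375.26682721 264.12887734] [412.5846119  313.05702606]
('dr', 0.8915, 0.2125, 0.0705)
('gr', 0.8547, -0.2039, 0.0613)
```

apply_moves(
  motion=[
    {"tx":3,"ty":-1,"tz":0,"turn":0,"hand":0.5},
    {"tx":4,"ty":-3,"tz":0,"turn":0,"hand":0.5},
    {"tx":4,"ty":-3,"tz":0,"turn":0,"hand":0.5},
    {"tx":4,"ty":-2,"tz":0,"turn":0,"hand":0.5},
    {"tx":0,"ty":0,"tz":0,"turn":0,"hand":0.5},
  ],
)

```text
time_s: 56.15
tcp_pos: [0.5043, 0.1132, 0.3267]
eef_rot: [-179.9, -0.1, 94.3]
contact_force: [-0.1, -0.5, 0.9]
gripper_width: 0.0428
finger_force: 0.0
```

apply_moves(
  motion=[
    {"tx":0,"ty":0,"tz":0,"turn":0,"hand":0.5},
    {"tx":0,"ty":0,"tz":0,"turn":0,"hand":0.5},
    {"tx":0,"ty":0,"tz":0,"turn":0,"hand":0.5},
    {"tx":0,"ty":0,"tz":0,"turn":0,"hand":0.5},
    {"tx":0,"ty":0,"tz":0,"turn":0,"hand":0.5},
  ],
)

```text
time_s: 56.65
tcp_pos: [0.5076, 0.1072, 0.3266]
eef_rot: [-180.0, 0.0, 93.7]
contact_force: [-0.4, -0.2, 0.4]
gripper_width: 0.0429
finger_force: 0.0
```

```bash
python3 - <<'E'
from h import *
S=np.array([.6117,-.1066]); a=np.radians(3.75); H=S+.0555*np.array([np.cos(a),np.sin(a)])
t=np.linspace(0,2*np.pi,40)
for n in("scene","top"):
    im,c=snap(n,n+"24"); h=cv2.cvtColor(im,cv2.COLOR_BGR2HSV)
    o=cv2.inRange(h,(4,150,90),(16,255,255)); nn,l,st,ce=cv2.connectedComponentsWithStats(o)
    print(n,"orange",[(st[k].tolist()) for k in range(1,nn) if st[k,4]>8])
    B=np.array([[H[0]+i*.01,H[1]+j*.01,z] for i in(-1,1) for j in(-1,1) for z in(.184,.222)]); p=proj(c,B); print("  handle exp",p.min(0).round(),p.max(0).round())
    # side edges of the stack per plate: expected vs coloured pixels
    s=h[:,:,1]
    for k in range(4):
        z=.016+.014*k+.007; q=proj(c,np.c_[.611+.0325*np.cos(t),-.110+.0325*np.sin(t),np.full(40,z)])
        i=q[:,1].argmax(); r=int(round(q[:,1].max()))-3; x0,x1=q[:,0].min(),q[:,0].max()
        print("  plate",k,"exp cols",round(x0),round(x1),"row",r,im[r,int((x0+x1)/2)].tolist())
E
```

```text
scene orange [[26, 73, 28, 17, 53], [293, 242, 9, 9, 55], [470, 286, 33, 29, 87]]
  handle exp [293. 239.] [307. 261.]
  plate 0 exp cols 280 307 row 281 [42, 41, 49]
  plate 1 exp cols 279 307 row 278 [48, 55, 59]
  plate 2 exp cols 279 307 row 275 [47, 50, 50]
  plate 3 exp cols 278 307 row 272 [28, 29, 49]
top orange [[49, 32, 20, 19, 67], [212, 81, 7, 5, 9], [338, 142, 6, 7, 37]]
  handle exp [334. 139.] [344. 152.]
  plate 0 exp cols 325 349 row 194 [66, 69, 72]
  plate 1 exp cols 325 349 row 193 [68, 69, 74]
  plate 2 exp cols 326 350 row 192 [65, 66, 74]
  plate 3 exp cols 326 350 row 191 [51, 51, 69]
```

The handle, pin and stack sit where they should, and the tool is clear. Handing in.

```bash
python3 -c "
from bench import order
print(order.finish_job())"
```

```text
the job is handed in; nothing more can be done
None
```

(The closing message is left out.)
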